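# Lay out stone slips on the sloping template board

## Task

Clear the sloping slate board first: put the file in the tool tray and both lumps of waste stone in the scrap bin. Then lay every stone slip from the bench flat on the slate inside the paper outline of its own length, its long side up the slope and its lower end against the wooden ledge (an outline whose slip is not there stays empty). Leave the jar, the pencil pot and the whetstone where they are.

Things in the scene. Friction and masses are not known exactly. Their poses are not given: they have to be found in the camera images.
- board: Fixed slate board, 500 mm wide, 150 mm up the slope, rising away from the robot at 0.35 rad. Origin: mid-width on the slate's face at its foot, where it meets the wooden ledge, 62 mm above the bench. x up the slope, y along the ledge to the left, z out of the slate. The ledge (10 mm thick, on the -x side) stands 10 mm proud of the slate all along the foot.
- file: Flat file, wooden handle, lying on the slate; 200 mm long, about 110 g. Handle 100 x 20 x 16 mm (length, width, height) on the -x side, blade 100 x 14 x 6 mm on the +x side. Origin: mid-length on the flat underside, where handle meets blade, within 1 cm of the balance point; z up. Grip it across the handle 20 mm from the origin towards -x.
- tray: Open wooden tool tray, fixed, 270 x 95 x 28 mm outside, walls and floor 5 mm. Origin: centre of its underside on the bench, x along its length. On one side of the board (left or right, changes from start to start).
- bin: Open grey plastic scrap bin, fixed, 150 x 130 x 65 mm outside, walls and floor 4 mm. Origin: centre of its underside on the bench, x along its length. On the other side of the board from the tray.
- offcut_a: One of two like lumps of waste stone lying on the slate, this one nearer the left end; about 100 g: a block 44 x 30 x 24 mm (x, y, z) with a smaller lump, 18 mm high, worked into its +x end. Origin: centre of the block's underside; z up. Grip it across y (30 mm wide) about 8 mm from the origin towards -x.
- offcut_b: One of two like lumps of waste stone lying on the slate, this one nearer the right end; about 100 g: a block 44 x 30 x 24 mm (x, y, z) with a smaller lump, 18 mm high, worked into its +x end. Origin: centre of the block's underside; z up. Grip it across y (30 mm wide) about 8 mm from the origin towards -x.
- slip_46: Rectangular slip of beige stone, 46 mm long, 34 mm wide, 14 mm thick, about 59 g; starts lying flat on the bench between robot and board. Origin: its centre; x along its length, y across its width, z through its thickness. Either end may go down. May be absent.
- spot_46 (a point): Where the 46 mm slip's centre belongs: mid-outline, 7 mm out from the slate, 23 mm up the slope from the ledge. Axes as the board's. The outline: dark lines on a paper patch on the slate, open at the ledge, inside 38 mm wide and 48 mm up the slope. Five outlines in a row, 84 mm apart, order varies.
- slip_58: Rectangular slip of beige stone, 58 mm long, 34 mm wide, 14 mm thick, about 75 g; starts lying flat on the bench between robot and board. Origin: its centre; x along its length, y across its width, z through its thickness. Either end may go down. May be absent.
- spot_58 (a point): Where the 58 mm slip's centre belongs: mid-outline, 7 mm out from the slate, 29 mm up the slope from the ledge. Axes as the board's. The outline: dark lines on a paper patch on the slate, open at the ledge, inside 38 mm wide and 60 mm up the slope. Five outlines in a row, 84 mm apart, order varies.
- slip_70: Rectangular slip of beige stone, 70 mm long, 34 mm wide, 14 mm thick, about 90 g; starts lying flat on the bench between robot and board. Origin: its centre; x along its length, y across its width, z through its thickness. Either end may go down. May be absent.
- spot_70 (a point): Where the 70 mm slip's centre belongs: mid-outline, 7 mm out from the slate, 35 mm up the slope from the ledge. Axes as the board's. The outline: dark lines on a paper patch on the slate, open at the ledge, inside 38 mm wide and 72 mm up the slope. Five outlines in a row, 84 mm apart, order varies.
- slip_82: Rectangular slip of beige stone, 82 mm long, 34 mm wide, 14 mm thick, about 106 g; starts lying flat on the bench between robot and board. Origin: its centre; x along its length, y across its width, z through its thickness. Either end may go down. May be absent.
- spot_82 (a point): Where the 82 mm slip's centre belongs: mid-outline, 7 mm out from the slate, 41 mm up the slope from the ledge. Axes as the board's. The outline: dark lines on a paper patch on the slate, open at the ledge, inside 38 mm wide and 84 mm up the slope. Five outlines in a row, 84 mm apart, order varies.
- slip_94: Rectangular slip of beige stone, 94 mm long, 34 mm wide, 14 mm thick, about 121 g; starts lying flat on the bench between robot and board. Origin: its centre; x along its length, y across its width, z through its thickness. Either end may go down. May be absent.
- spot_94 (a point): Where the 94 mm slip's centre belongs: mid-outline, 7 mm out from the slate, 47 mm up the slope from the ledge. Axes as the board's. The outline: dark lines on a paper patch on the slate, open at the ledge, inside 38 mm wide and 96 mm up the slope. Five outlines in a row, 84 mm apart, order varies.
- jar: Amber glass jar with steel lid, 68 mm across, 85 mm high, bystander behind the board. Origin: centre of its underside.
- pot: White pot with pencils, 68 mm across, 90 mm high (pencils 160 mm), bystander behind the board. Origin: centre of its underside.
- whetstone: Grey whetstone, 50 x 100 x 25 mm, bystander behind the board. Origin: centre of its underside.

How it is judged:
By the outcome, as a careful person would: the job done as asked, in the order asked, and still so for the second after the job is handed in, with the robot touching nothing.
Of slip_46, slip_58, slip_70, slip_82, slip_94 only 4 to 5 are there at a start; the rules pass over those that are not, and their reading is None.
At some moment in a run one of file, offcut_a, offcut_b, slip_46, slip_58, slip_70, slip_82, slip_94 may be knocked a few centimetres aside while the robot is not near it.
It also fails if it takes over 208 s, if anything falls off the work surface, if the arm or the gripper's body presses on something with over 40 N, if the wrist force passes 120 N, or if a joint passes its speed limit or range.

## Robot

A 6-joint arm with a two-finger parallel gripper is mounted at the origin on the work surface. World frame = base frame: x ahead of the robot, y to its left, z up, the work surface at z = 0. Lengths are in m, angles in rad, forces in N, time in s.
With the tool pointing down it reaches from about 0.35 to 1 m from the base axis. Payload 7.1 kg.
Tool frame: the origin (TCP) lies between the finger pads; the fingertips stand 22 mm ahead of it and the grasp point (between the pads) lies 3 mm ahead of it; z points along the fingers, y is the direction in which the jaws open and shut (so a half turn about z gives the same grasp; the last joint's range is limited). The gripper opens to 85 mm and grips with 20 to 120 N. Pads are 22 mm wide; open, the fingers measure 114 mm over their backs; the gripper's body (76 mm by 85 mm) begins 54 mm behind the grasp point. The pads swing forward as they close: fully open they stand 13 mm farther back than shut.
Start: joints at [1.087, 0.423, 1.63, -0, 1.089, -0.019], TCP at [0.28, 0.559, 0.253] pointing down, gripper open.
Joint ranges: [-3, 3], [-0.9, 2.11], [0.09, 2.58], [-1.31, 4.45], [0.11, 2.69], [-2.54, 2.54]. Speed limits (rad/s): [2.39, 2.39, 3.01, 3.14, 3.14, 3.14].

## Interface

Orientations are given as a unit quaternion [w, x, y, z].
In Python, from cell import arm gives the robot as it stands. The module is installed in compiled form; this text tells all that it offers.
- The arm moves only by the tool apply_moves, never from a script. Its arguments are lists of equal length, an entry for each row: "translation": the shift along the tool's x, y, z in m, a list of three; "twist": the turn, a rotation vector about the tool's x, y, z in rad, a list of three; "jaw": the finger opening in m, from 0 to 0.0854. A call has 1 to 10 rows; each row is the pose to reach, as a shift and turn from the pose commanded when the call began, along the tool's axes at that moment; what a row does not reach only later rows make up. A row lasts 1/8 s, in which the tool goes at most 62.5 mm and 10.7 degrees, less where a joint would pass 70% of its speed; a pose out of reach is approached as far as the arm can. A call with a gripper value outside its range is refused whole. The fingers move at their own pace and stop on an object; "force" is the grip in N (left out, the last holds). Time passes only in rows, so rows that repeat a pose let the fingers close. It gives the time, the measured TCP pose, the force and the opening at its end, in the units of the state.
- arm.read_state(): the state, without advancing time (a new reading comes with each control period).
- arm.camera(name): name is "scene" or "side" or "wrist"; returns the picture (400x640x3 uint8, red, green, blue); there is no depth.
- arm.camera_model(name): a dict with "camera_matrix" (3x3 intrinsics, pixels), "rvec" (rotation vector, rad) and "tvec" (3), from world to camera coordinates, as OpenCV has them; the wrist camera has in their place "T_tool_cam" (4x4, takes a point from camera to tool coordinates, whose origin is the TCP and whose axes are the flange's). Camera axes: x right, y down, z forward; pixel columns grow to the right and rows downward; lengths in m; the calibration is good to about 2 mm. A picture is of the moment at which its call begins: read the wrist's pose just before it. camera_model takes no time and is no camera call.
- arm.job_done(): hands the job in, once; it reports no verdict.
The state is a dict: "t": time; "q": joint angles; "dq": joint speeds; "joint_torque": joint torques, N m; "ee_pos": TCP position; "ee_rot": TCP orientation; "ft_force": force on the tool from outside, world axes, zero at the start; "moment": the same for the moment, N m; "gripper_width": finger opening in m.
Only numpy, scipy, OpenCV 4.12 (cv2) and the standard library are available. Lean on these libraries where they do the work, as an engineer would, in place of code of your own. Each camera call takes 0.05 s, during which the arm holds its last target.

## Working session

There is one attempt and no reset: what is moved stays moved. The work goes in short steps, Python scripts to look and compute and a tool call to move; the robot and the scene stay as the last step left them, time stands still between calls to the robot, and variables do not carry over. Pictures are saved under pics/ and viewed, and the job is handed in when it is done.

Besides the shell and the picture viewer there is one more tool, called after ">>>" by a JSON object that holds its "api" and its "payload". apply_moves: Moves the arm, as the interface text tells. Its arguments: {"type":"object","properties":{"translation":{"type":"array"},"twist":{"type":"array"},"jaw":{"type":"array"},"force":{"type":"number"}},"required":["translation","twist","jaw"]}

```bash
ls; mkdir -p pics; python3 - <<'E'
from cell import arm
import cv2
s=arm.read_state(); print({k:(v if k in('t','gripper_width') else [round(float(x),4) for x in v]) for k,v in s.items()})
for n in ("scene","side","wrist"):
    im=arm.camera(n); cv2.imwrite(f"pics/{n}0.png",im[:,:,::-1]); print(n,arm.camera_model(n))
E
```

```text
pics
{'t': 0.0, 'q': [1.087, 0.4238, 1.6307, 0.0, 1.0886, -0.019], 'dq': [-0.0012, -0.0002, -0.0012, 0.0008, -0.0004, 0.0007], 'joint_torque': [-0.0001, -55.7388, -28.1741, 0.0002, 0.0072, 0.0], 'ee_pos': [0.2799, 0.5583, 0.2525], 'ee_rot': [-0.0002, 0.2303, 0.9731, -0.0008], 'ft_force': [-0.3952, -0.419, 0.1924], 'moment': [-0.0111, 0.0432, 0.0093], 'gripper_width': 0.08537021259278801}
scene {'camera_matrix': array([[376.55677587,   0.        , 320.99941769],
       [  0.        , 376.55677587, 202.4603225 ],
       [  0.        ,   0.        ,   1.        ]]), 'rvec': array([ 0.9635124 ,  2.73615044, -0.71269491]), 'tvec': array([ 0.48403362, -0.30490826,  1.34670945])}
side {'camera_matrix': array([[477.51284697,   0.        , 311.97037984],
       [  0.        , 477.51284697, 201.7741533 ],
       [  0.        ,   0.        ,   1.        ]]), 'rvec': array([ 2.23117404, -0.25687308,  0.10230549]), 'tvec': array([-0.61363326,  0.17043694,  1.35633838])}
wrist {'camera_matrix': array([[280.69737799,   0.        , 314.25307763],
       [  0.        , 280.69737799, 195.7942267 ],
       [  0.        ,   0.        ,   1.        ]]), 'T_tool_cam': array([[-2.11275096e-07, -9.46277433e-01, -3.23355871e-01,
         8.43903018e-02],
       [ 9.99999482e-01, -3.29306998e-04,  9.63039591e-04,
         6.74358672e-04],
       [-1.01778598e-03, -3.23355703e-01,  9.46276943e-01,
        -1.20343178e-01],
       [ 0.00000000e+00,  0.00000000e+00,  0.00000000e+00,
         1.00000000e+00]])}
```

View pics/scene0.png

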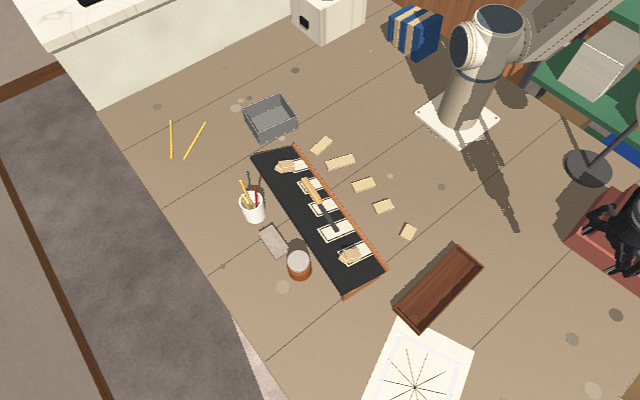

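View pics/side0.png

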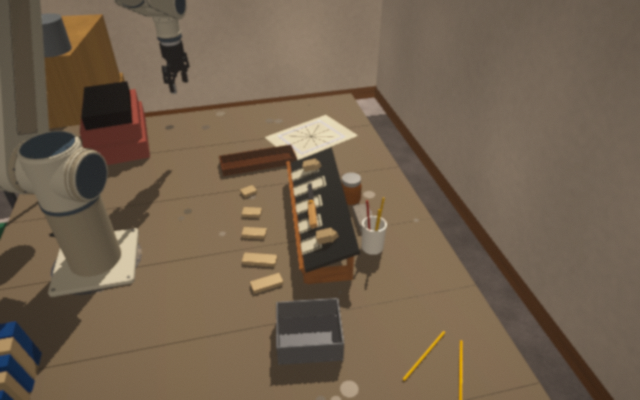

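View pics/wrist0.png

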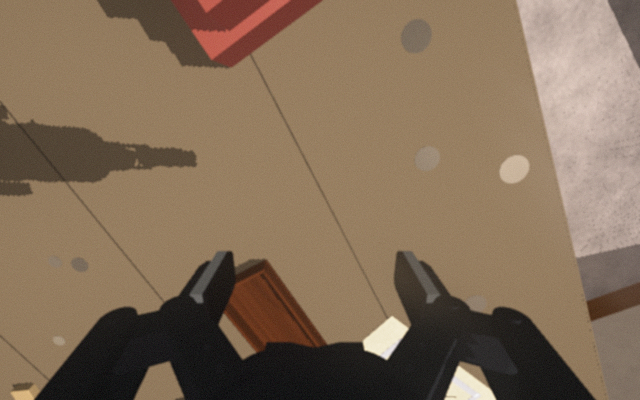

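```bash
cat > h.py <<'E'
import numpy as np, cv2
from cell import arm
from scipy.spatial.transform import Rotation as R
def rot(q): return R.from_quat([q[1],q[2],q[3],q[0]])
def cam(name,st=None):
    m=arm.camera_model(name);K=m["camera_matrix"]
    if name=="wrist":
        st=st or arm.read_state(); T=np.eye(4);T[:3,:3]=rot(st["ee_rot"]).as_matrix();T[:3,3]=st["ee_pos"]
        T=T@m["T_tool_cam"]; return K,T[:3,:3],T[:3,3]
    Rm=cv2.Rodrigues(m["rvec"])[0]; return K,Rm.T,-Rm.T@m["tvec"]
def ray(c,px):
    K,Rw,o=c; px=np.atleast_2d(px).astype(float)
    d=np.c_[px,np.ones(len(px))]@np.linalg.inv(K).T@Rw.T
    return o,d
def hit(c,px,n=(0,0,1),p0=(0,0,0)):
    o,d=ray(c,px); n=np.array(n,float);p0=np.array(p0,float)
    t=((p0-o)@n)/(d@n); return o+d*t[:,None]
def proj(c,P):
    K,Rw,o=c; q=(np.atleast_2d(P)-o)@Rw@K.T; return q[:,:2]/q[:,2:]
def snap(name,f):
    st=arm.read_state(); im=arm.camera(name); cv2.imwrite("pics/"+f,im[:,:,::-1])
    np.savez("pics/"+f[:-4]+".npz",im=im,p=st["ee_pos"],q=st["ee_rot"]); return im,cam(name,st)
def load(name,f):
    z=np.load("pics/"+f[:-4]+".npz"); return z["im"],cam(name,dict(ee_pos=z["p"],ee_rot=z["q"]))
def move(target,Rt,st=None):
    """print shift and rotvec in tool axes"""
    st=st or arm.read_state(); r=rot(st["ee_rot"]); 
    return r.inv().apply(np.array(target)-st["ee_pos"]).round(4), (r.inv()*Rt).as_rotvec().round(4)
E
python3 - <<'E'
from h import *
a=cv2.imread("pics/scene0.png")[80:350,220:500]; cv2.imwrite("pics/sc.png",cv2.resize(a,None,fx=2.2,fy=2.2,interpolation=cv2.INTER_CUBIC))
a=cv2.imread("pics/side0.png")[120:380,200:400]; cv2.imwrite("pics/si.png",cv2.resize(a,None,fx=2.3,fy=2.3,interpolation=cv2.INTER_CUBIC))
c=cam("scene")
print(hit(c,[(321,145),(340,161),(363,185),(383,206),(409,232),(270,118),(438,288),(296,146),(387,268)]).round(3))
print(rot(arm.read_state()["ee_rot"]).as_matrix().round(2))
E
```

```text
[[ 0.453 -0.209  0.   ]
 [ 0.445 -0.116  0.   ]
 [ 0.448  0.003  0.   ]
 [ 0.451  0.099  0.   ]
 [ 0.451  0.213  0.   ]
 [ 0.519 -0.419  0.   ]
 [ 0.51   0.385  0.   ]
 [ 0.522 -0.26   0.   ]
 [ 0.581  0.254  0.   ]]
[[-0.89  0.45 -0.  ]
 [ 0.45  0.89 -0.  ]
 [-0.   -0.   -1.  ]]
```

View pics/sc.png

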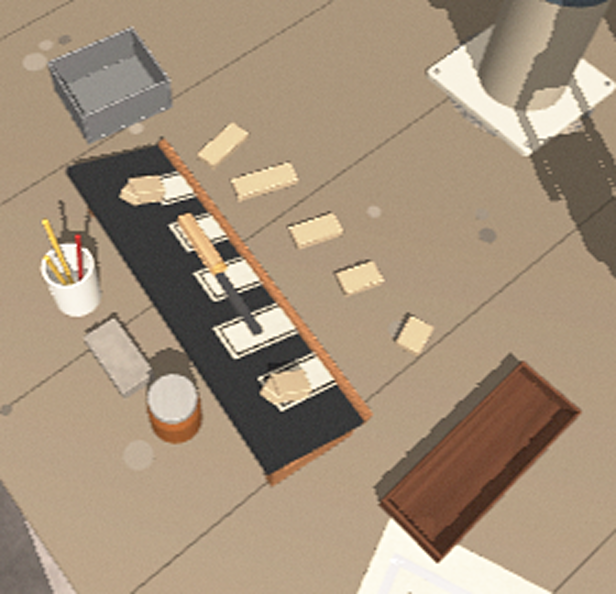

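View pics/si.png

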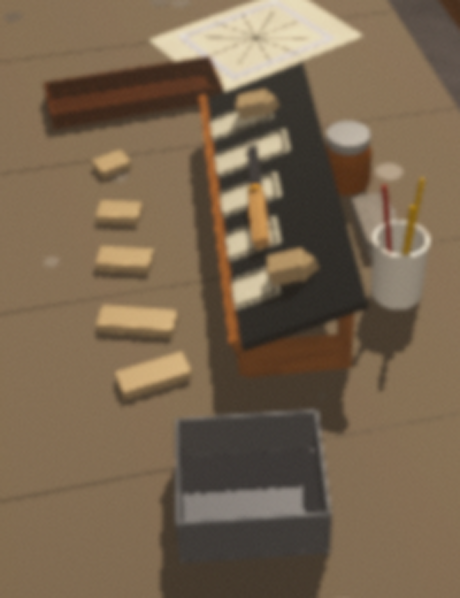

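```bash
cat >> h.py <<'E'
def toolR(ang,tilt=0.0):
    """tool z down tilted; tool x at world angle ang (deg) """
    a=np.deg2rad(ang); x=np.array([np.cos(a),np.sin(a),0]); z=np.array([0,0,-1.]); y=np.cross(z,x)
    return R.from_matrix(np.c_[x,y,z])
E
python3 - <<'E'
from h import *
print(move((0.55,0,0.33),toolR(0)))
E
```

```text
(array([-0.4917, -0.3781, -0.0768]), array([-4.0000e-04,  1.7000e-03,  2.6767e+00]))
```

>>> {"api": "apply_moves", "payload": {"translation": [[-0.2,-0.15,-0.07],[-0.492,-0.378,-0.077],[-0.492,-0.378,-0.077],[-0.492,-0.378,-0.077],[-0.492,-0.378,-0.077],[-0.492,-0.378,-0.077],[-0.492,-0.378,-0.077],[-0.492,-0.378,-0.077],[-0.492,-0.378,-0.077],[-0.492,-0.378,-0.077]], "twist": [[0,0,0.18],[0,0,0.37],[0,0,0.55],[0,0,0.74],[0,0,0.92],[0,0,1.11],[0,0,1.29],[0,0,1.48],[0,0,1.66],[0,0,1.85]], "jaw": [0.085,0.085,0.085,0.085,0.085,0.085,0.085,0.085,0.085,0.085]}}

```text
t: 1.4
ee_pos: [0.5505, -0.0009, 0.3304]
ee_rot: [-0.0, 0.917, 0.4, 0.0]
ft_force: [0.1, 1.3, 1.3]
gripper_width: 0.0852
```

```bash
python3 - <<'E'
from h import *
print(arm.read_state()["q"].round(3),move((0.55,0,0.33),toolR(0)))
E
```

```text
[-0.023  0.23   1.719  0.     1.192  0.724] (array([ 0.0003, -0.001 ,  0.0004]), array([-1.00e-04, -1.00e-04,  8.23e-01]))
```

>>> {"api": "apply_moves", "payload": {"translation": [[0,0,0],[0,0,0],[0,0,0],[0,0,0],[0,0,0],[0,0,0]], "twist": [[0,0,0.18],[0,0,0.36],[0,0,0.54],[0,0,0.72],[0,0,0.823],[0,0,0.823]], "jaw": [0.085,0.085,0.085,0.085,0.085,0.085]}}

```text
t: 2.15
ee_pos: [0.5499, 0.0011, 0.33]
ee_rot: [-0.0, 1.0, 0.004, -0.0]
ft_force: [0.4, -0.4, -0.2]
gripper_width: 0.0852
```

```bash
python3 - <<'E'
from h import *
im,c=snap("wrist","w1.png"); cv2.imwrite("pics/w1b.png",cv2.resize(im[:,:,::-1],(800,500)))
E
```

```text
(no output)
```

View pics/w1b.png

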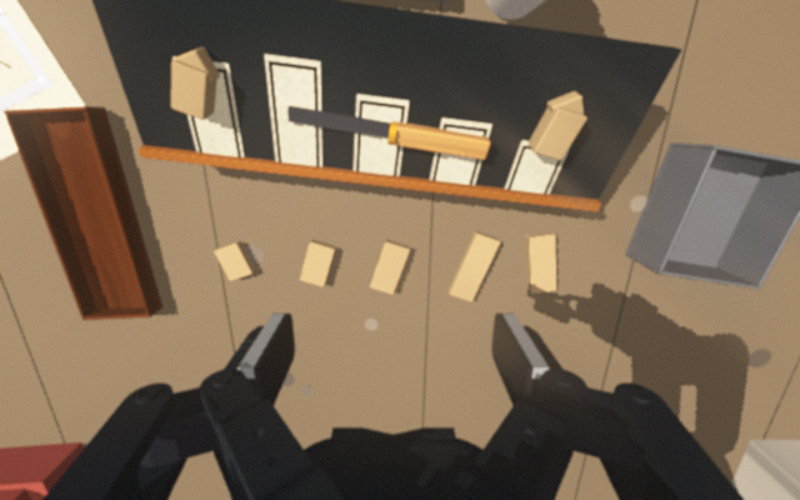

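```bash
cat > seg.py <<'E'
from h import *
def comps(mask,amin=60):
    n,l,s,ce=cv2.connectedComponentsWithStats(mask.astype(np.uint8))
    return [(l==i) for i in range(1,n) if s[i,4]>=amin]
def beige(im):
    h=cv2.cvtColor(im,cv2.COLOR_RGB2HSV).astype(int)
    return h
E
python3 - <<'E'
from seg import *
im,c=load("wrist","w1.png")
h=beige(im)
for nm,(x,y) in dict(slip=(235,262),slipb=(485,265),bench=(350,230),off=(193,80),ledge=(380,185),handle=(440,140),paper=(290,100),slate=(240,30),white2=(550,170),blade=(340,120)).items():
    x=int(x*.8);y=int(y*.8); print(nm,im[y,x],h[y,x])
E
```

```text
slip [236 206 150] [ 20  93 236]
slipb [236 207 148] [ 20  95 236]
bench [172 146 110] [ 17  92 172]
off [216 182 129] [ 18 103 216]
ledge [159 105  62] [ 13 156 159]
handle [237 188 109] [ 19 138 237]
paper [243 236 213] [ 23  31 243]
slate [42 42 43] [120   6  43]
white2 [238 231 201] [ 24  40 238]
blade [87 81 83] [170  18  87]
```

```bash
python3 - <<'E'
from seg import *
im,c=load("wrist","w1.png"); h=beige(im)
# slips
m=(h[...,2]>205)&(h[...,1]>70)&(h[...,1]<125)
m=m.astype(np.uint8)
print("cam",c[2].round(3))
for k in comps(m,150):
    cnt=max(cv2.findContours(k.astype(np.uint8),0,2)[0],key=cv2.contourArea)[:,0].astype(float)
    if cnt[:,1].mean()>250 or cnt[:,1].mean()<170: continue
    P=hit(c,cnt,p0=(0,0,.014))[:,:2]; (cx,cy),(w,l),a=cv2.minAreaRect((P*1000).astype(np.float32))
    print("slip px",cnt.mean(0).round(),"c",round(cx,1),round(cy,1),"dims",round(w,1),round(l,1),round(a,1))
# ledge
m=(h[...,1]>130)&(h[...,0]<17)&(h[...,2]>100)
for k in comps(m,200):
    ys,xs=np.where(k); print("orange",xs.min(),xs.max(),ys.min(),ys.max(),k.sum())
# paper
m=(h[...,2]>170)&(h[...,1]<60)
for k in comps(m,60):
    ys,xs=np.where(k); print("white",xs.min(),xs.max(),ys.min(),ys.max(),k.sum())
z=im[20:200,60:580][:,:,::-1]
cv2.imwrite("pics/w1z.png",cv2.resize(z[:, :260],None,fx=3,fy=3,interpolation=cv2.INTER_CUBIC));cv2.imwrite("pics/w1y.png",cv2.resize(z[:, 260:],None,fx=3,fy=3,interpolation=cv2.INTER_CUBIC))
E
```

```text
cam [0.632 0.003 0.45 ]
slip px [380. 213.] c 451.6 -106.0 dims 34.9 93.1 70.6
slip px [431. 212.] c 458.0 -198.0 dims 81.6 34.2 9.9
slip px [186. 210.] c 457.8 216.4 dims 46.4 33.1 19.0
slip px [253. 211.] c 455.1 105.0 dims 33.8 57.5 72.0
slip px [311. 214.] c 450.2 7.8 dims 33.9 69.5 71.7
orange 5 119 86 255 5414
orange 111 480 116 169 3667
orange 0 64 354 399 1864
white 0 67 0 127 3956
white 211 256 43 128 581
white 218 252 52 131 2099
white 284 326 75 97 287
white 289 320 83 97 374
white 150 158 93 119 68
white 156 189 95 124 736
white 352 393 94 108 221
white 255 257 103 132 87
white 357 386 102 107 83
white 283 285 107 135 75
white 287 317 108 139 794
white 404 422 112 150 125
white 409 443 119 153 787
white 349 379 125 146 542
white 600 639 352 389 763
white 587 637 362 399 1016
```

View pics/w1z.png

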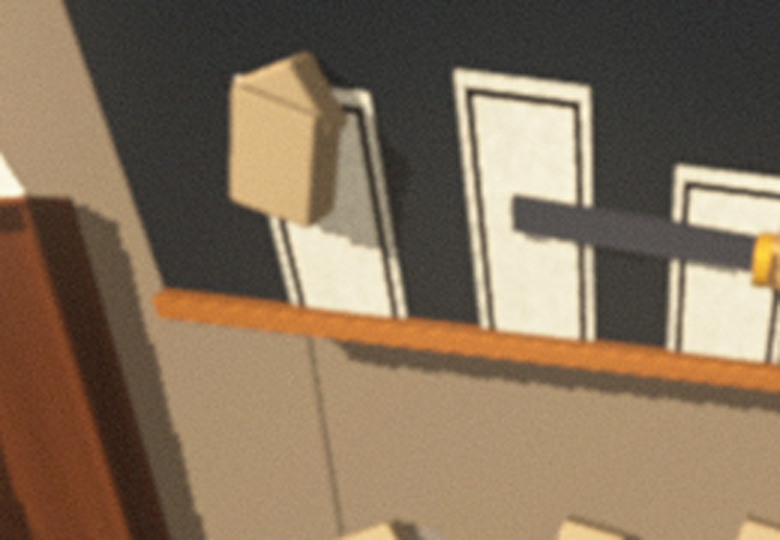

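View pics/w1y.png

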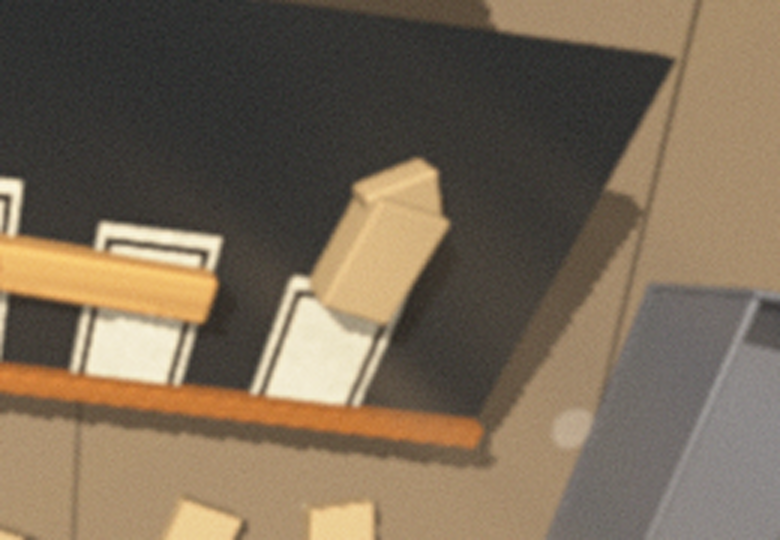

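```bash
python3 - <<'E'
from seg import *
im,c=load("wrist","w1.png"); h=beige(im)
m=(h[...,1]>130)&(h[...,0]<17)&(h[...,2]>100); m[:,:112]=0
k=max(comps(m,200),key=lambda k:k.sum())
lo=[];hi=[]
for x in range(125,475):
    ys=np.where(k[:,x])[0]
    if len(ys): lo.append((x,ys.max()+.5)); hi.append((x,ys.min()-.5))
out={}
for nm,p,z in(("outer",lo,.068),("inner",hi,.0714)):
    P=hit(c,p,p0=(0,0,z)); f=np.polyfit(P[:,1],P[:,0],1); 
    for _ in range(3):
        r=P[:,0]-np.polyval(f,P[:,1]); g=abs(r)<2*r.std()+1e-5; f=np.polyfit(P[g,1],P[g,0],1)
    print(nm,f,r.std())
ys,xs=np.where(k); 
for x in(xs.min(),xs.max()+1):
    y=ys[abs(xs-x)<3].mean(); print("end",x,y,hit(c,[(x,y)],p0=(0,0,.07)).round(4))
E
```

```text
outer [0.1118319  0.56776995] 0.0004679492036663353
inner [0.11180416 0.58163322] 0.0009492473752178512
end 112 120.8076923076923 [[0.6048 0.2684 0.07  ]]
end 481 163.8181818181818 [[ 0.5511 -0.2271  0.07  ]]
```

```bash
cat >> seg.py <<'E'
yaw=-0.1113; O=np.array([.5828,.0193,.062])
th=.35
X=np.array([np.cos(th)*np.cos(yaw),np.cos(th)*np.sin(yaw),np.sin(th)]);Y=np.array([-np.sin(yaw),np.cos(yaw),0]);Z=np.cross(X,Y)
def b2w(b): return O+np.atleast_2d(b)@np.array([X,Y,Z])
def w2b(w): return (np.atleast_2d(w)-O)@np.c_[X,Y,Z]
def rect(im,c,z=0,s=1.5):
    # board plane picture: up = +x, left=+y ; covers x -20..160, y 255..-255
    b=np.array([[160,255],[160,-255],[-20,-255],[-20,255]])/1000
    src=proj(c,b2w(np.c_[b,np.full(4,z)])).astype(np.float32)
    W,H=int(510*s),int(180*s); dst=np.float32([[0,0],[W,0],[W,H],[0,H]])
    return cv2.warpPerspective(im,cv2.getPerspectiveTransform(src,dst),(W,H),flags=cv2.INTER_CUBIC)
E
python3 - <<'E'
from seg import *
im,c=load("wrist","w1.png")
r=rect(im,c); cv2.imwrite("pics/r1.png",r[:,:,::-1])
# scanlines at x_b
for xb in (8,12,30,45):
    row=int((160-xb)*1.5); g=r[row-1:row+2].mean((0,2)); print(xb,[round(255-i/1.5,1) for i in range(1,len(g)-1) if (g[i]>140)!=(g[i-1]>140)])
E
```

```text
8 [253.0, 195.7, 191.7, 189.7, 151.0, 148.3, 144.3, 111.7, 107.7, 105.7, 66.3, 64.3, 60.3, 27.7, 23.7, 21.0, -17.7, -19.7, -23.7, -56.3, -61.0, -63.0, -101.7, -103.7, -107.7, -140.3, -145.0, -147.0, -185.7, -188.3, -191.7]
12 [195.7, 191.7, 189.7, 151.0, 148.3, 144.3, 111.7, 107.7, 105.7, 66.3, 64.3, 60.3, 27.7, 23.7, 21.0, -17.7, -19.7, -23.7, -56.3, -61.0, -63.0, -101.7, -103.7, -107.7, -140.3, -145.0, -147.0, -185.7, -188.3, -191.7]
30 [253.7, 195.7, 192.3, 189.7, 151.0, 147.0, 145.7, 111.7, 107.7, 105.7, 66.3, 64.3, 60.3, 27.7, 23.7, 21.0, -17.7, -21.0, -22.3, -65.0, -99.7, -140.3, -145.0, -147.0, -185.7, -188.3, -192.3]
45 [253.7, 209.0, 178.3, 167.0, 153.0, 111.7, 107.7, 105.7, 89.0, -7.7, -14.3, -17.7, -110.3, -140.3, -145.0, -147.0, -190.3]
```

View pics/r1.png

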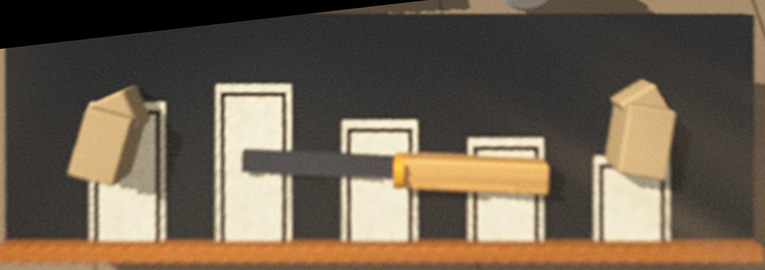

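```bash
python3 - <<'E'
from seg import *
im,c=load("wrist","w1.png"); print("cam in board",(w2b(c[2])*1000).round())
r=rect(im,c,.016,3); h=cv2.cvtColor(r,cv2.COLOR_RGB2HSV)
m=(h[...,1]>110)&(h[...,2]>150)&(h[...,0]>15); m[int(3*150):]=0
for k in comps(m,800):
    cnt=max(cv2.findContours(k.astype(np.uint8),0,2)[0],key=cv2.contourArea)
    bx=cv2.boxPoints(cv2.minAreaRect(cnt)); print("handle corners (x,y) mm",[(round(160-p[1]/3,1),round(255-p[0]/3,1)) for p in bx])
r=rect(im,c,.024,3); a=r[150:500,150:600]; b=r[150:500,1100:1500]
cv2.imwrite("pics/oa.png",cv2.resize(np.hstack([a,b])[:,:,::-1],None,fx=.9,fy=.9))
E
```

```text
cam in board [[181. -11. 347.]]
handle corners (x,y) mm [(np.float32(40.9), np.float32(-6.2)), (np.float32(64.9), np.float32(-7.1)), (np.float32(61.3), np.float32(-106.5)), (np.float32(37.2), np.float32(-105.6))]
```

View pics/oa.png

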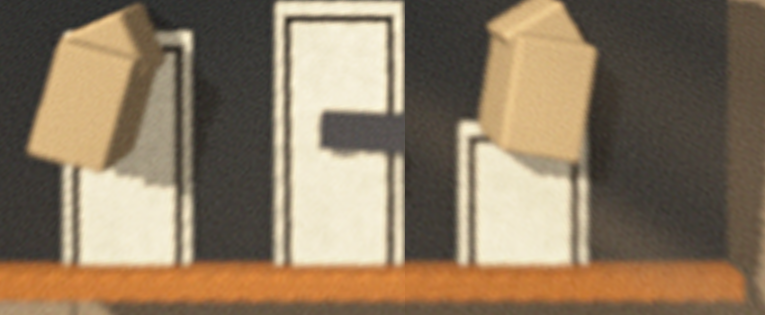

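```bash
python3 - <<'E'
from seg import *
im,c=load("wrist","w1.png"); h=beige(im)
m=(h[...,1]>120)&(h[...,0]<14)&(h[...,2]<190); m[:,122:]=0; m[300:]=0
k=max(comps(m,500),key=lambda k:k.sum())
cnt=max(cv2.findContours(k.astype(np.uint8),0,2)[0],key=cv2.contourArea)
ap=cv2.approxPolyDP(cnt,4,True)[:,0]; print("tray px",ap.tolist()); print(hit(c,ap,p0=(0,0,.028)).round(3)[:,:2].tolist())
cb=np.array([(670,144),(800,158),(760,286),(630,252)])/1.25
# rim front
print("bin",hit(c,cb,p0=(0,0,.065)).round(3)[:,:2].tolist())
E
python3 - <<'E'
import cv2
im=cv2.imread("pics/w1.png"); a=im[70:270,0:140]; b=im[90:250,490:640]
cv2.imwrite("pics/tb.png",cv2.hconcat([cv2.resize(a,(390,560)),cv2.resize(b,(400,560))]))
E
```

```text
tray px [[6, 89], [9, 100], [9, 90], [40, 92], [29, 101], [30, 126], [36, 135], [25, 137], [10, 104], [65, 253], [120, 252], [120, 213], [83, 88]]
[[0.644, 0.437], [0.629, 0.438], [0.643, 0.433], [0.641, 0.391], [0.628, 0.41], [0.594, 0.42], [0.581, 0.415], [0.578, 0.432], [0.624, 0.438], [0.382, 0.427], [0.385, 0.333], [0.457, 0.317], [0.646, 0.328]]
bin [[0.616, -0.29], [0.602, -0.432], [0.452, -0.442], [0.494, -0.275]]
```

View pics/tb.png

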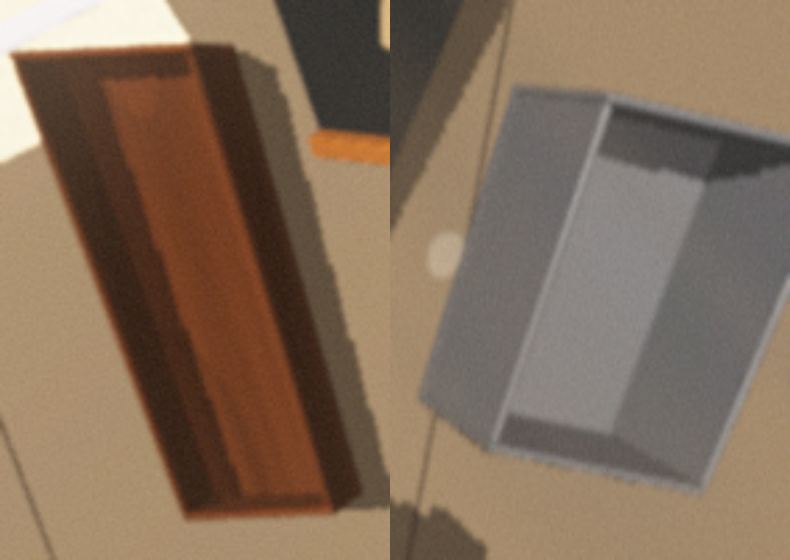

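```bash
python3 - <<'E'
from seg import *
im,c=load("wrist","w1.png")
t=hit(c,[(5.4,89.7),(68,86),(118.5,251.4),(67.5,255)],p0=(0,0,.028))[:,:2]; print(t.round(3),t.mean(0))
print(np.linalg.norm(t[0]-t[3]),np.degrees(np.arctan2(*(t[0]+t[1]-t[3]-t[2])[::-1])))
b=hit(c,[(572.5,117.7),(528.2,217.7),(607.4,230)],p0=(0,0,.065))[:,:2]; print(b.round(3),(b[0]+b[2])/2,np.linalg.norm(b[0]-b[1]),np.linalg.norm(b[1]-b[2]))
# file grasp: grip point on board, tool z=-Z, tool y along board x
def R_board(x): # tool x dir given in board (x,y)
    xd=x[0]*X+x[1]*Y; xd/=np.linalg.norm(xd); z=-Z; return R.from_matrix(np.c_[xd,np.cross(z,xd),z])
Rf=R_board((.036,1))
for hh in (.08,.025): print(b2w((.0502,-.0266,hh)).round(4), move(b2w((.0502,-.0266,hh))[0],Rf))
E
```

```text
[[0.643 0.438]
 [0.649 0.349]
 [0.386 0.335]
 [0.378 0.424]] [0.51404085 0.38659003]
0.26533462396992796 3.038275551568303
[[ 0.613 -0.339]
 [ 0.469 -0.317]
 [ 0.45  -0.441]] [ 0.53137512 -0.39008757] 0.14553764028060395 0.1262212272520388
[[ 0.5994 -0.0093  0.1544]] (array([0.0495, 0.0109, 0.1756]), array([-0.2806,  0.2581, -1.3995]))
[[ 0.6182 -0.0114  0.1027]] (array([0.0683, 0.0131, 0.2273]), array([-0.2806,  0.2581, -1.3995]))
```

>>> {"api": "apply_moves", "payload": {"translation": [[0.006,0.001,0.02],[0.012,0.003,0.044],[0.018,0.004,0.066],[0.025,0.005,0.088],[0.03,0.007,0.11],[0.037,0.008,0.13],[0.043,0.01,0.15],[0.0495,0.0109,0.1756],[0.0495,0.0109,0.1756]], "twist": [[-0.035,0.032,-0.175],[-0.07,0.0645,-0.35],[-0.105,0.097,-0.525],[-0.14,0.129,-0.7],[-0.175,0.161,-0.875],[-0.21,0.194,-1.05],[-0.2455,0.226,-1.225],[-0.2806,0.2581,-1.3995],[-0.2806,0.2581,-1.3995]], "jaw": [0.045,0.045,0.045,0.045,0.045,0.045,0.045,0.045,0.045]}}

```text
t: 3.32
ee_pos: [0.5979, -0.0098, 0.1525]
ee_rot: [0.126, 0.747, 0.642, 0.117]
ft_force: [-0.6, -0.4, 0.5]
gripper_width: 0.0451
```

```bash
cat >> seg.py <<'E'
def R_board(x): # tool x dir given in board (x,y); tool z into slate
    xd=x[0]*X+x[1]*Y; xd/=np.linalg.norm(xd); z=-Z; return R.from_matrix(np.c_[xd,np.cross(z,xd),z])
E
python3 - <<'E'
from seg import *
im,c=snap("wrist","w2.png")
print(move(b2w((.0502,-.0266,.025))[0],R_board((.036,1))))
p=proj(c,b2w([(.0502,-.0266,.016),(.0509,-.0066,.016),(.0473,-.106,.016)])); print(p.round())
E
```

```text
(array([0.0005, 0.0007, 0.0548]), array([-0.0023,  0.0015, -0.0051]))
[[319. 224.]
 [319. 197.]
 [318. 314.]]
```

View pics/w2.png

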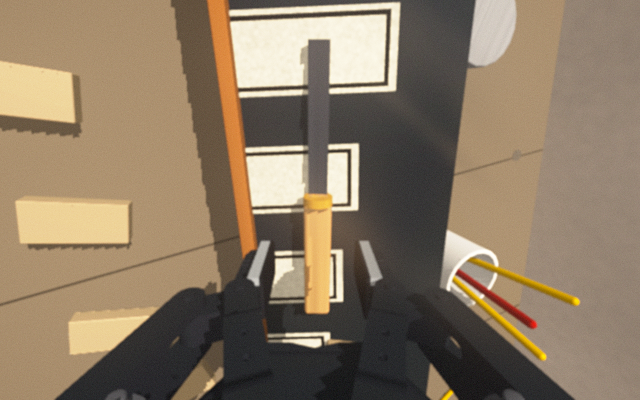

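>>> {"api": "apply_moves", "payload": {"translation": [[0,0,0.025],[0,0,0.045],[0,0,0.0548],[0,0,0.0548],[0,0,0.0548],[0,0,0.0548],[0,0,0.0548],[0,0,0.0548]], "twist": [[0,0,0],[0,0,0],[0,0,0],[0,0,0],[0,0,0],[0,0,0],[0,0,0],[0,0,0]], "jaw": [0.045,0.045,0.045,0.045,0.01,0.01,0.01,0.01], "force": 50}}

```text
t: 4.38
ee_pos: [0.6185, -0.0115, 0.1043]
ee_rot: [0.128, 0.746, 0.642, 0.119]
ft_force: [-2.9, -0.1, 6.8]
gripper_width: 0.0184
```

```bash
python3 - <<'E'
from seg import *
s=arm.read_state();print(s["gripper_width"],w2b(s["ee_pos"]))
print("lift only z world in tool:",rot(s["ee_rot"]).inv().apply([0,0,.12]).round(3))
p=(.514,.387)
# grip at 20 mm from file origin toward handle. file +x = tool x. want file centre (origin) at tray centre: tool at centre -20mm along tool x
for a in (3,):
  d=np.array([np.cos(np.radians(a)),np.sin(np.radians(a)),0])
  print(move(np.r_[p,.2]-.02*d,toolR(a)), move(np.r_[p,.2]+.02*d,toolR(a+180)))
  R0=rot(s["ee_rot"]); 
print(s["q"].round(2))
E
```

```text
0.018441953849306324 [[ 0.05109429 -0.02668594  0.02639292]]
lift only z world in tool: [ 0.002  0.041 -0.113]
(array([ 0.3761, -0.1392, -0.1479]), array([ 0.2858, -0.2512,  1.3536])) (array([ 0.384 , -0.1024, -0.1343]), array([ 0.2654,  0.3019, -1.7525]))
[-0.02  0.53  1.95 -0.1   0.31  0.22]
```

>>> {"api": "apply_moves", "payload": {"translation": [[0.001,0.02,-0.056],[0.002,0.041,-0.113],[0.05,0.023,-0.116],[0.1,0.004,-0.118],[0.16,-0.018,-0.122],[0.22,-0.041,-0.125],[0.28,-0.063,-0.128],[0.33,-0.083,-0.131],[0.384,-0.1024,-0.1343],[0.384,-0.1024,-0.1343]], "twist": [[0,0,0],[0,0,0],[0.0265,0.03,-0.175],[0.053,0.06,-0.35],[0.08,0.09,-0.525],[0.106,0.121,-0.7],[0.133,0.151,-0.876],[0.159,0.181,-1.05],[0.186,0.211,-1.227],[0.212,0.2415,-1.402]], "jaw": [0.01,0.01,0.01,0.01,0.01,0.01,0.01,0.01,0.01,0.01]}}

```text
t: 5.62
ee_pos: [0.5323, 0.3919, 0.199]
ee_rot: [0.028, 0.143, 0.989, 0.027]
ft_force: [-0.2, -0.6, -0.9]
gripper_width: 0.018
```

```bash
python3 - <<'E'
from seg import *
d=np.array([np.cos(np.radians(3)),np.sin(np.radians(3)),0]);p=(.514,.387)
for z in (.2,.06,.034): print(move(np.r_[p,z]+.02*d,toolR(183)))
im,c=snap("wrist","w3.png")
E
```

```text
(array([-0.0027, -0.0031, -0.0011]), array([ 0.0534,  0.0585, -0.3401]))
(array([ 0.004 , -0.0118,  0.1385]), array([ 0.0534,  0.0585, -0.3401]))
(array([ 0.0053, -0.0134,  0.1644]), array([ 0.0534,  0.0585, -0.3401]))
```

View pics/w3.png

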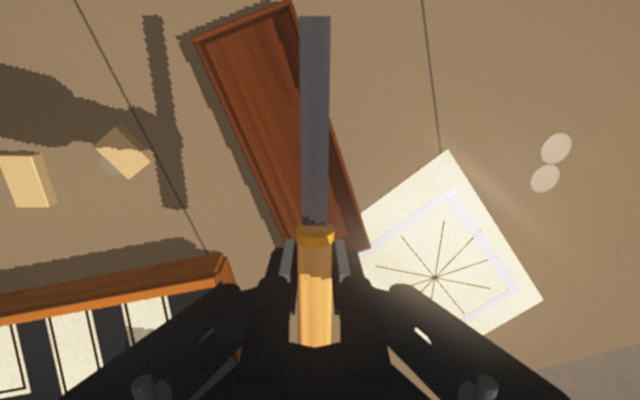

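>>> {"api": "apply_moves", "payload": {"translation": [[-0.0027,-0.0031,-0.001],[-0.0027,-0.0031,-0.001],[0.002,-0.009,0.08],[0.004,-0.0118,0.1385],[0.0053,-0.0134,0.1644],[0.0053,-0.0134,0.1644],[0.0053,-0.0134,0.1644],[0.0053,-0.0134,0.1644],[0.0045,-0.012,0.11],[0.003,-0.008,0.05]], "twist": [[0.0267,0.029,-0.17],[0.0534,0.0585,-0.3401],[0.0534,0.0585,-0.3401],[0.0534,0.0585,-0.3401],[0.0534,0.0585,-0.3401],[0.0534,0.0585,-0.3401],[0.0534,0.0585,-0.3401],[0.0534,0.0585,-0.3401],[0.0534,0.0585,-0.3401],[0.0534,0.0585,-0.3401]], "jaw": [0.01,0.01,0.01,0.01,0.01,0.01,0.035,0.035,0.035,0.035]}}

```text
t: 6.92
ee_pos: [0.5313, 0.383, 0.1497]
ee_rot: [-0.0, -0.021, 1.0, -0.0]
ft_force: [1.2, 0.6, 0.7]
gripper_width: 0.0346
```

```bash
python3 - <<'E'
from seg import *
im,c=snap("scene","s4.png"); im2,c2=snap("wrist","w4.png")
a=im[80:350,220:500,::-1]; cv2.imwrite("pics/s4z.png",np.vstack([cv2.resize(a,(500,482))]))
print(arm.read_state()["q"].round(2))
E
```

```text
[ 0.61  0.58  1.62 -0.    0.93 -1.01]
```

View pics/s4z.png

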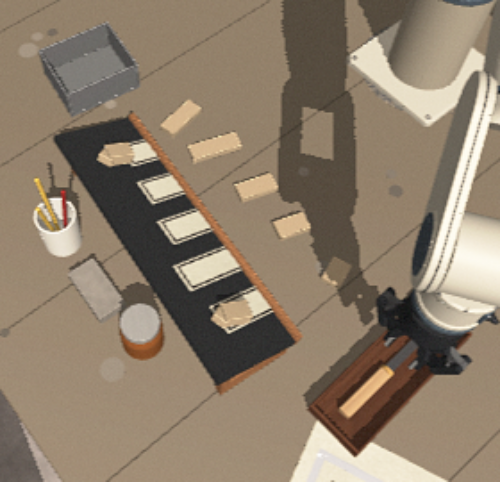

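View pics/w4.png

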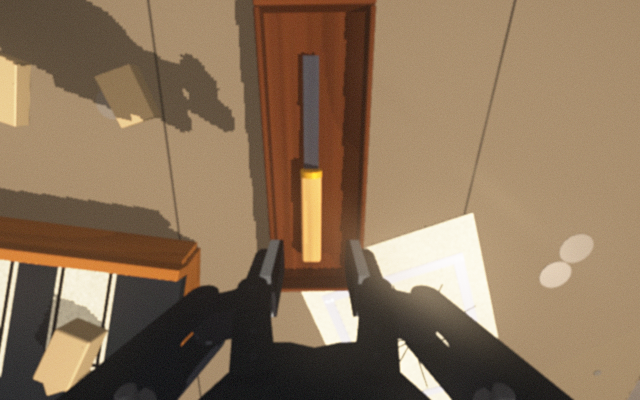

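```bash
python3 - <<'E'
from seg import *
a=np.radians(-17.5); Ra=R_board((-np.cos(a),-np.sin(a)))
for hh in (.1,.028): print(b2w((.0638,.1765,hh)).round(4),move(b2w((.0638,.1765,hh))[0],Ra))
E
```

```text
[[0.6279 0.1919 0.1778]] (array([-0.0844, -0.1978, -0.0213]), array([-0.0173, -0.3418,  0.4524]))
[[0.6524 0.1891 0.1102]] (array([-0.108 , -0.2021,  0.0466]), array([-0.0173, -0.3418,  0.4524]))
```

>>> {"api": "apply_moves", "payload": {"translation": [[-0.02,-0.04,-0.03],[-0.042,-0.1,-0.03],[-0.065,-0.16,-0.025],[-0.0844,-0.1978,-0.0213],[-0.0844,-0.1978,-0.0213]], "twist": [[-0.004,-0.09,0.12],[-0.009,-0.18,0.24],[-0.013,-0.27,0.36],[-0.0173,-0.3418,0.4524],[-0.0173,-0.3418,0.4524]], "jaw": [0.055,0.055,0.055,0.055,0.055]}}

```text
t: 7.65
ee_pos: [0.6245, 0.1868, 0.1701]
ee_rot: [0.169, 0.205, 0.964, 0.012]
ft_force: [-0.2, -0.1, 0.2]
gripper_width: 0.0551
```

```bash
python3 - <<'E'
from seg import *
im,c=snap("wrist","w5.png"); print(proj(c,b2w([(.0638,.1765,.024),(.0714,.1741,.024)])).round())
r=rect(im,c,.024,3); cv2.imwrite("pics/r5.png",r[100:500,50:600,::-1])
a=np.radians(-17.5); Ra=R_board((-np.cos(a),-np.sin(a)));print(move(b2w((.0638,.1765,.028))[0],Ra))
E
```

```text
[[323. 225.]
 [323. 235.]]
(array([-0.0045,  0.006 ,  0.0659]), array([-0.0111, -0.0073,  0.0019]))
```

View pics/w5.png

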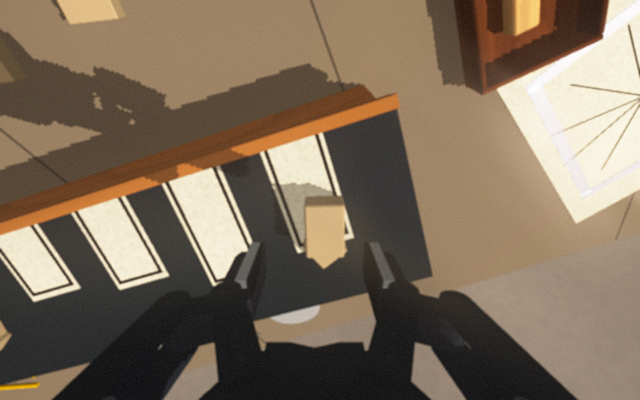

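View pics/r5.png

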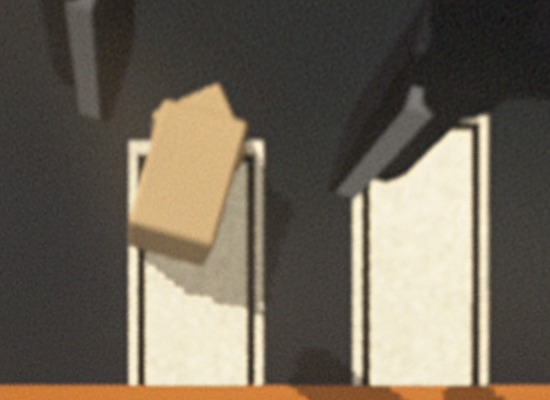

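>>> {"api": "apply_moves", "payload": {"translation": [[-0.003,0.004,0.02],[-0.0045,0.006,0.045],[-0.0045,0.006,0.066],[-0.0045,0.006,0.066],[-0.0045,0.006,0.066],[-0.0045,0.006,0.066],[-0.0045,0.006,0.066],[-0.0045,0.006,0.066]], "twist": [[-0.01,-0.007,0],[-0.01,-0.007,0],[-0.01,-0.007,0],[-0.01,-0.007,0],[-0.01,-0.007,0],[-0.01,-0.007,0],[-0.01,-0.007,0],[-0.01,-0.007,0]], "jaw": [0.055,0.055,0.055,0.055,0.02,0.02,0.02,0.02], "force": 50}}

```text
t: 8.7
ee_pos: [0.6527, 0.1909, 0.111]
ee_rot: [0.174, 0.202, 0.964, 0.017]
ft_force: [-3.5, 3.1, 5.9]
gripper_width: 0.029
```

```bash
python3 - <<'E'
from seg import *
s=arm.read_state();print(s["gripper_width"],w2b(s["ee_pos"]))
print("lift:",rot(s["ee_rot"]).inv().apply([0,0,.13]).round(3))
# drop pose
bx=np.array([.531,-.390]); d=np.array([np.cos(-.15),np.sin(-.15)])
for z in (.24,): print(move(np.r_[bx+.032*d,z],toolR(171)))
E
```

```text
0.02902469727103861 [[0.06416063 0.17826788 0.02872505]]
lift: [-0.043  0.013 -0.122]
(array([-0.1964, -0.5589, -0.1298]), array([ 0.0612,  0.3465, -0.2533]))
```

>>> {"api": "apply_moves", "payload": {"translation": [[-0.02,0.007,-0.06],[-0.043,0.013,-0.122],[-0.06,-0.04,-0.122],[-0.078,-0.1,-0.123],[-0.096,-0.16,-0.124],[-0.113,-0.22,-0.125],[-0.13,-0.28,-0.125],[-0.148,-0.34,-0.126],[-0.166,-0.4,-0.127],[-0.183,-0.46,-0.128]], "twist": [[0,0,0],[0,0,0],[0.01,0.05,-0.04],[0.02,0.11,-0.08],[0.03,0.17,-0.12],[0.04,0.23,-0.17],[0.05,0.29,-0.21],[0.061,0.346,-0.253],[0.061,0.346,-0.253],[0.061,0.346,-0.253]], "jaw": [0.02,0.02,0.02,0.02,0.02,0.02,0.02,0.02,0.02,0.02]}}

```text
t: 9.95
ee_pos: [0.5891, -0.3011, 0.2435]
ee_rot: [-0.0, 0.079, 0.997, -0.0]
ft_force: [0.5, 0.9, -0.3]
gripper_width: 0.0292
```

```bash
python3 - <<'E'
from seg import *
bx=np.array([.531,-.390]); d=np.array([np.cos(-.15),np.sin(-.15)])
for z in (.24,.08): print(move(np.r_[bx+.032*d,z],toolR(171)))
E
```

```text
(array([ 0.0114, -0.0966,  0.0036]), array([-0.001 , -0.0004, -0.0005]))
(array([ 0.0114, -0.0965,  0.1636]), array([-0.001 , -0.0004, -0.0005]))
```

>>> {"api": "apply_moves", "payload": {"translation": [[0.006,-0.05,0],[0.0114,-0.0966,0.003],[0.0114,-0.0966,0.06],[0.0114,-0.0966,0.12],[0.0114,-0.0966,0.164],[0.0114,-0.0966,0.164],[0.0114,-0.0966,0.164],[0.0114,-0.0966,0.164],[0.0114,-0.0966,0.1],[0.0114,-0.0966,0.04]], "twist": [[0,0,0],[0,0,0],[0,0,0],[0,0,0],[0,0,0],[0,0,0],[0,0,0],[0,0,0],[0,0,0],[0,0,0]], "jaw": [0.02,0.02,0.02,0.02,0.02,0.02,0.055,0.055,0.055,0.055]}}

```text
t: 11.2
ee_pos: [0.5632, -0.3928, 0.2056]
ee_rot: [-0.0, 0.079, 0.997, -0.001]
ft_force: [0.6, -0.5, -0.1]
gripper_width: 0.0549
```

```bash
python3 - <<'E'
from seg import *
im,c=snap("wrist","w6.png")
a=np.radians(-5.7); Ra=R_board((-np.cos(a),-np.sin(a)))
for hh in (.1,.028): print(b2w((.0645,-.1642,hh)).round(4),move(b2w((.0645,-.1642,hh))[0],Ra))
E
```

```text
[[ 0.5907 -0.1468  0.1781]] (array([0.016 , 0.2496, 0.0358]), array([-0.0326, -0.3367,  0.0541]))
[[ 0.6152 -0.1495  0.1104]] (array([-0.0078,  0.2512,  0.1037]), array([-0.0326, -0.3367,  0.0541]))
```

View pics/w6.png

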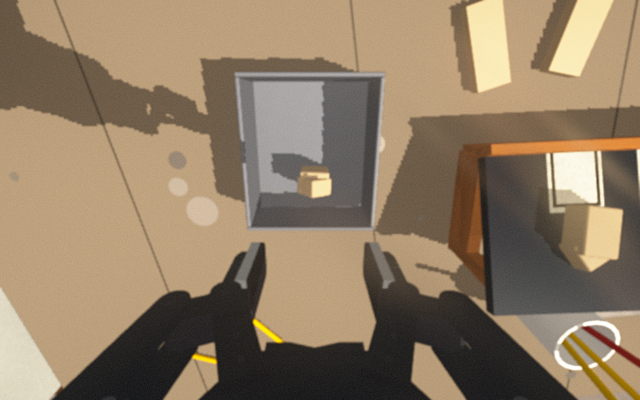

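>>> {"api": "apply_moves", "payload": {"translation": [[0.003,0.05,0],[0.006,0.11,0.01],[0.01,0.17,0.02],[0.014,0.23,0.03],[0.016,0.2496,0.0358],[0.016,0.2496,0.0358],[0.016,0.2496,0.0358]], "twist": [[-0.007,-0.07,0.01],[-0.014,-0.14,0.022],[-0.02,-0.21,0.034],[-0.026,-0.28,0.045],[-0.0326,-0.3367,0.054],[-0.0326,-0.3367,0.054],[-0.0326,-0.3367,0.054]], "jaw": [0.055,0.055,0.055,0.055,0.055,0.055,0.055]}}

```text
t: 12.12
ee_pos: [0.5875, -0.1446, 0.1686]
ee_rot: [0.169, 0.104, 0.98, 0.002]
ft_force: [-0.2, 0.7, -1.0]
gripper_width: 0.0553
```

```bash
python3 - <<'E'
from seg import *
im,c=snap("wrist","w7.png")
a=np.radians(-5.7); Ra=R_board((-np.cos(a),-np.sin(a)))
print(move(b2w((.0645,-.1642,.028))[0],Ra))
r=rect(im,c,.024,3); cv2.imwrite("pics/r7.png",np.hstack([r[100:500,1050:1500,::-1]]))
E
```

```text
(array([-0.0072, -0.0011,  0.0641]), array([ 0.0048, -0.0113, -0.0029]))
```

View pics/r7.png

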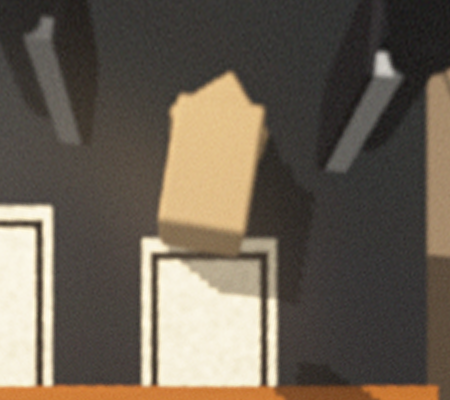

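>>> {"api": "apply_moves", "payload": {"translation": [[-0.004,-0.001,0.02],[-0.007,-0.001,0.045],[-0.0072,-0.0011,0.0641],[-0.0072,-0.0011,0.0641],[-0.0072,-0.0011,0.0641],[-0.0072,-0.0011,0.0641],[-0.0072,-0.0011,0.0641],[-0.0072,-0.0011,0.0641]], "twist": [[0.005,-0.011,0],[0.005,-0.011,0],[0.005,-0.011,0],[0.005,-0.011,0],[0.005,-0.011,0],[0.005,-0.011,0],[0.005,-0.011,0],[0.005,-0.011,0]], "jaw": [0.055,0.055,0.055,0.055,0.02,0.02,0.02,0.02], "force": 50}}

```text
t: 13.18
ee_pos: [0.6142, -0.1488, 0.1103]
ee_rot: [0.174, 0.105, 0.979, -0.001]
ft_force: [-4.0, -2.6, 7.0]
gripper_width: 0.0293
```

```bash
python3 - <<'E'
from seg import *
s=arm.read_state();print(s["gripper_width"],w2b(s["ee_pos"]))
print("lift:",rot(s["ee_rot"]).inv().apply([0,0,.13]).round(3))
bx=np.array([.531,-.390]); d=np.array([np.cos(-.15),np.sin(-.15)])
for z in (.22,): print(move(np.r_[bx-.03*d,z],toolR(171)))
E
```

```text
0.0292699261759149 [[ 0.06346567 -0.16358532  0.02826885]]
lift: [-0.044  0.005 -0.122]
(array([ 0.0177, -0.2509, -0.1325]), array([ 0.0258,  0.3484, -0.0557]))
```

>>> {"api": "apply_moves", "payload": {"translation": [[-0.02,0.003,-0.06],[-0.044,0.005,-0.122],[-0.033,-0.045,-0.124],[-0.02,-0.1,-0.126],[-0.005,-0.155,-0.128],[0.009,-0.21,-0.13],[0.0177,-0.2509,-0.1325],[0.0177,-0.2509,-0.1325],[0.0177,-0.2509,-0.1325]], "twist": [[0,0,0],[0,0,0],[0.005,0.07,-0.01],[0.01,0.14,-0.02],[0.015,0.21,-0.035],[0.02,0.28,-0.045],[0.0258,0.3484,-0.0557],[0.0258,0.3484,-0.0557],[0.0258,0.3484,-0.0557]], "jaw": [0.02,0.02,0.02,0.02,0.02,0.02,0.02,0.02,0.02]}}

```text
t: 14.3
ee_pos: [0.5012, -0.3846, 0.2187]
ee_rot: [-0.001, 0.079, 0.997, 0.001]
ft_force: [0.2, -0.1, -1.1]
gripper_width: 0.0292
```

```bash
python3 - <<'E'
from seg import *
bx=np.array([.531,-.390]); d=np.array([np.cos(-.15),np.sin(-.15)])
print(move(np.r_[bx-.03*d,.08],toolR(171)))
E
```

```text
(array([-0.0005, -0.0011,  0.1387]), array([ 0.0012, -0.0016, -0.0001]))
```

>>> {"api": "apply_moves", "payload": {"translation": [[0,0,0.06],[0,0,0.11],[0,-0.001,0.1387],[0,-0.001,0.1387],[0,-0.001,0.1387],[0,-0.001,0.1387],[0,-0.001,0.1387],[0,0,0.08],[0,0,0.02],[0,0,-0.03]], "twist": [[0,0,0],[0,0,0],[0,0,0],[0,0,0],[0,0,0],[0,0,0],[0,0,0],[0,0,0],[0,0,0],[0,0,0]], "jaw": [0.02,0.02,0.02,0.02,0.055,0.055,0.055,0.055,0.055,0.055]}}

```text
t: 15.55
ee_pos: [0.5016, -0.3854, 0.252]
ee_rot: [0.0, 0.078, 0.997, -0.0]
ft_force: [0.9, -0.7, -0.8]
gripper_width: 0.0544
```

```bash
python3 - <<'E'
from seg import *
im,c=snap("wrist","w8.png")
print(move((.42,-.05,.28),toolR(180)))
E
```

```text
(array([ 0.1356,  0.32  , -0.0239]), array([-0.0063,  0.0086, -0.157 ]))
```

View pics/w8.png

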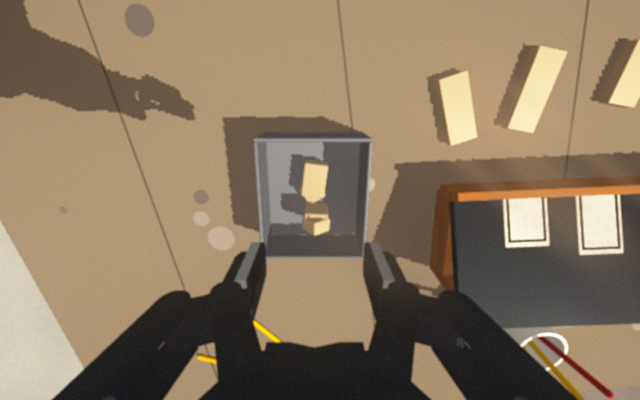

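>>> {"api": "apply_moves", "payload": {"translation": [[0.02,0.05,-0.01],[0.045,0.1,-0.024],[0.07,0.16,-0.024],[0.09,0.21,-0.024],[0.11,0.27,-0.024],[0.1356,0.32,-0.024],[0.1356,0.36,-0.024],[0.1356,0.36,-0.024],[0.1356,0.36,-0.024]], "twist": [[0,0,-0.08],[0,0,-0.157],[0,0,-0.157],[0,0,-0.157],[0,0,-0.157],[0,0,-0.157],[0,0,-0.157],[0,0,-0.157],[0,0,-0.157]], "jaw": [0.055,0.055,0.055,0.055,0.055,0.055,0.055,0.055,0.055]}}

```text
t: 16.73
ee_pos: [0.4237, -0.0086, 0.2735]
ee_rot: [-0.0, -0.0, 1.0, 0.0]
ft_force: [-0.3, -0.4, -0.2]
gripper_width: 0.0549
```

```bash
cat >> seg.py <<'E'
def slips(im,c):
    h=cv2.cvtColor(im,cv2.COLOR_RGB2HSV); m=(h[...,2]>205)&(h[...,1]>70)&(h[...,1]<125); out=[]
    for k in comps(m,300):
        cnt=max(cv2.findContours(k.astype(np.uint8),0,2)[0],key=cv2.contourArea)[:,0].astype(float)
        P=hit(c,cnt,p0=(0,0,.014))[:,:2]
        (cx,cy),(w,l),a=cv2.minAreaRect((P*1000).astype(np.float32))
        if w>l: w,l,a=l,w,a-90
        a=a+90  # length dir
        a=(a+90)%180-90
        out.append((round(cx,1),round(cy,1),round(w,1),round(l,1),round(a,1))); print("px",cnt.mean(0).round(),"c,w,l,ang",out[-1])
    return out
E
python3 - <<'E'
from seg import *
im,c=snap("wrist","w9.png"); slips(im,c)
E
```

```text
px [244. 181.] c,w,l,ang (450.7, -106.6, 33.4, 92.8, -19.3)
px [325. 182.] c,w,l,ang (449.7, 7.5, 32.9, 68.8, -18.5)
px [178. 186.] c,w,l,ang (456.8, -198.1, 33.6, 80.6, 9.2)
px [394. 185.] c,w,l,ang (454.8, 104.9, 33.6, 57.8, -17.8)
px [ 50. 230.] c,w,l,ang (524.1, -400.2, 29.9, 47.3, -16.2)
```

View pics/w9.png

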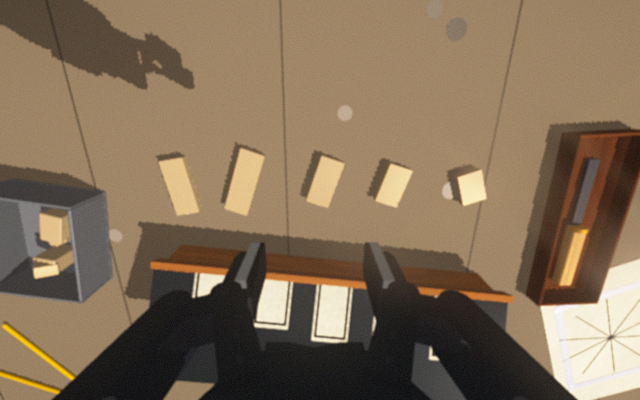

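```bash
python3 - <<'E'
from seg import *
for z in (.08,.025): print(move((.4500,.0077,z),toolR(161.6)))
E
```

```text
(array([-0.0266,  0.0166,  0.1934]), array([ 3.000e-04, -1.300e-03,  3.209e-01]))
(array([-0.0266,  0.0165,  0.2484]), array([ 3.000e-04, -1.300e-03,  3.209e-01]))
```

>>> {"api": "apply_moves", "payload": {"translation": [[-0.013,0.008,0.05],[-0.0266,0.0165,0.11],[-0.0266,0.0165,0.17],[-0.0266,0.0165,0.21],[-0.0266,0.0165,0.235],[-0.0266,0.0165,0.2484],[-0.0266,0.0165,0.2484],[-0.0266,0.0165,0.2484],[-0.0266,0.0165,0.2484],[-0.0266,0.0165,0.2484]], "twist": [[0,0,0.16],[0,0,0.321],[0,0,0.321],[0,0,0.321],[0,0,0.321],[0,0,0.321],[0,0,0.321],[0,0,0.321],[0,0,0.321],[0,0,0.321]], "jaw": [0.055,0.055,0.055,0.055,0.055,0.055,0.055,0.02,0.02,0.02], "force": 40}}

```text
t: 18.02
ee_pos: [0.4507, 0.0082, 0.026]
ee_rot: [0.0, 0.16, 0.987, 0.0]
ft_force: [0.0, -2.9, 7.5]
gripper_width: 0.0326
```

```bash
python3 - <<'E'
from seg import *
s=arm.read_state(); print(s["ee_pos"],s["gripper_width"],s["dq"].round(3))
print(move(b2w((.035+.006,.002,.045))[0],R_board((-1,0))), b2w((.041,.002,.045)))
E
```

```text
[0.45065963 0.00817448 0.02597525] 0.03261596927327868 [ 0.001  0.002 -0.     0.     0.001 -0.001]
(array([-0.1441,  0.059 , -0.0923]), array([-0.0359, -0.3483, -0.2074])) [[0.60596319 0.01872369 0.11833058]]
```

>>> {"api": "apply_moves", "payload": {"translation": [[0,0,-0.06],[0,0,-0.12],[-0.05,0.02,-0.14],[-0.1,0.04,-0.14],[-0.1441,0.059,-0.125],[-0.1441,0.059,-0.105],[-0.1441,0.059,-0.0923],[-0.1441,0.059,-0.0923],[-0.1441,0.059,-0.0923]], "twist": [[0,0,0],[0,0,0],[-0.012,-0.116,-0.07],[-0.024,-0.232,-0.14],[-0.0359,-0.3483,-0.2074],[-0.0359,-0.3483,-0.2074],[-0.0359,-0.3483,-0.2074],[-0.0359,-0.3483,-0.2074],[-0.0359,-0.3483,-0.2074]], "jaw": [0.02,0.02,0.02,0.02,0.02,0.02,0.02,0.02,0.02]}}

```text
t: 19.15
ee_pos: [0.6056, 0.0187, 0.1176]
ee_rot: [0.173, 0.055, 0.983, -0.01]
ft_force: [0.5, -0.2, -0.4]
gripper_width: 0.0326
```

```bash
python3 - <<'E'
from seg import *
s=arm.read_state(); print((w2b(s["ee_pos"])*1000).round(1),s["gripper_width"])
im,c=snap("wrist","w10.png")
print(move(b2w((.041,.002,.027))[0],R_board((-1,0))))
r=rect(im,c,0); 
for xb in (8,20,40):
    row=int((160-xb)*1.5); g=r[row-1:row+2].mean((0,2)); print(xb,[round(255-i/1.5,1) for i in range(1,len(g)-1) if (g[i]>140)!=(g[i-1]>140)])
E
```

```text
[[40.4  2.  44.4]] 0.03259929921557717
(array([-0.0005, -0.    ,  0.0175]), array([ 0.    , -0.001 , -0.0002]))
8 [195.7, 193.0, 189.7, 151.0, 148.3, 145.0, 111.7, 107.7, 105.7, 67.0, 64.3, 60.3, 27.0, 23.7, 21.0, -17.0, -21.0, -23.0, -57.7, -60.3, -64.3, -101.7, -104.3, -108.3, -141.0, -145.0, -147.7, -186.3, -189.0, -191.0]
20 [196.3, 193.0, 189.7, 151.0, 149.0, 145.0, 111.7, 107.7, 105.7, 67.0, 64.3, 60.3, 27.0, 15.7, -21.0, -23.0, -57.7, -60.3, -63.7, -102.3, -104.3, -108.3, -141.0, -145.0, -147.7, -186.3, -189.0, -192.3]
40 [196.3, 192.3, 190.3, 151.0, 149.0, 144.3, 111.7, 107.7, 105.7, 67.0, 64.3, 60.3, 27.0, 23.0, -15.7, -17.7, -21.0, -23.0, -57.0, -61.0, -63.7, -102.3, -104.3, -108.3, -141.0, -145.0, -147.7, -186.3, -189.0, -192.3]
```

View pics/w10.png

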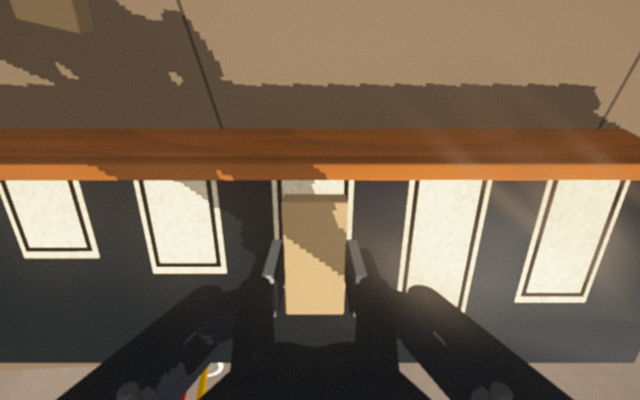

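>>> {"api": "apply_moves", "payload": {"translation": [[0,0,0.01],[0,0,0.017],[0,0,0.017],[0.002,0,0.017],[0.004,0,0.017],[0.005,0,0.017],[0.005,0,0.017]], "twist": [[0,0,0],[0,0,0],[0,0,0],[0,0,0],[0,0,0],[0,0,0],[0,0,0]], "jaw": [0.02,0.02,0.02,0.02,0.02,0.02,0.02]}}

```text
t: 20.08
ee_pos: [0.607, 0.0186, 0.0996]
ee_rot: [0.173, 0.055, 0.983, -0.01]
ft_force: [2.3, -1.6, -1.3]
gripper_width: 0.0327
```

```bash
cat >> seg.py <<'E'
def fb():
    s=arm.read_state(); print("b",(w2b(s["ee_pos"])*1000).round(1),"F board",(np.array(s["ft_force"])@np.c_[X,Y,Z]).round(1),"w",round(s["gripper_width"],4),"t",s["t"]); return s
E
python3 - <<'E'
from seg import *
fb()
E
```

```text
b [[35.5  2.  27. ]] F board [ 1.9 -1.4 -2. ] w 0.0327 t 20.075
```

Slide further down in small steps.

>>> {"api": "apply_moves", "payload": {"translation": [[0.001,0,0],[0.002,0,0],[0.002,0,0]], "twist": [[0,0,0],[0,0,0],[0,0,0]], "jaw": [0.02,0.02,0.02]}}

```text
t: 20.45
ee_pos: [0.6068, 0.0187, 0.0998]
ee_rot: [0.175, 0.055, 0.983, -0.009]
ft_force: [7.1, -3.8, -0.3]
gripper_width: 0.0325
```

```bash
python3 - <<'E'
from seg import *
fb()
E
```

```text
b [[35.4  2.1 27.3]] F board [ 6.9 -3.  -2.9] w 0.0325 t 20.45
```

>>> {"api": "apply_moves", "payload": {"translation": [[0,0,0.001],[-0.0005,0,0.002],[-0.0005,0,0.002]], "twist": [[0,0,0],[0,0,0],[0,0,0]], "jaw": [0.02,0.02,0.02]}}

```text
t: 20.82
ee_pos: [0.6074, 0.0188, 0.0983]
ee_rot: [0.175, 0.055, 0.983, -0.009]
ft_force: [2.8, -1.5, 8.8]
gripper_width: 0.0329
```

```bash
python3 - <<'E'
from seg import *
fb()
E
```

```text
b [[35.5  2.3 25.7]] F board [ 5.8 -1.2  7.3] w 0.0329 t 20.825
```

>>> {"api": "apply_moves", "payload": {"translation": [[0,0,0],[0,0,0],[0,0,-0.02],[0,0,-0.06],[0,0,-0.12],[0,0,-0.17],[0,0,-0.17]], "twist": [[0,0,0],[0,0,0],[0,0,0],[0,0,0],[0,0,0],[0,0,0],[0,0,0]], "jaw": [0.055,0.055,0.055,0.055,0.055,0.055,0.055]}}

```text
t: 21.7
ee_pos: [0.5485, 0.0255, 0.26]
ee_rot: [0.175, 0.055, 0.983, -0.009]
ft_force: [0.6, -0.9, -1.0]
gripper_width: 0.0552
```

```bash
cat >> seg.py <<'E'
def view_rect(f,z=.014):
    im,c=snap("wrist",f); r=rect(im,c,z); cv2.imwrite("pics/r_"+f,r[:,:,::-1]); return im,c
E
python3 - <<'E'
from seg import *
fb(); im,c=view_rect("w11.png"); slips(im,c)
print("to 58:",move((.4548,.105,.1),toolR(162)),move((.4548,.105,.025),toolR(162)))
E
```

```text
b [[ 35.3   2.3 197.9]] F board [ 0.3 -0.9 -1.2] w 0.0552 t 21.7
px [172.  37.] c,w,l,ang (464.2, -110.9, 34.1, 64.3, -19.4)
px [381.  17.] c,w,l,ang (469.9, 99.8, 26.0, 33.3, 73.5)
px [90. 42.] c,w,l,ang (463.3, -196.9, 34.3, 67.9, 9.2)
px [313. 194.] c,w,l,ang (666.0, 13.4, 43.0, 104.8, -6.6)
to 58: (array([0.1494, 0.0688, 0.1136]), array([0.0358, 0.3488, 0.2008])) (array([0.1752, 0.0688, 0.184 ]), array([0.0358, 0.3488, 0.2008]))
```

View pics/r_w11.png

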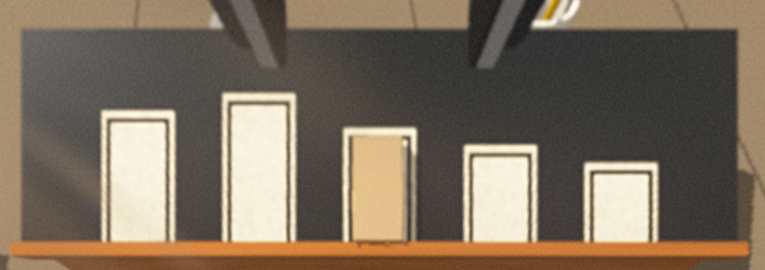

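View pics/w11.png

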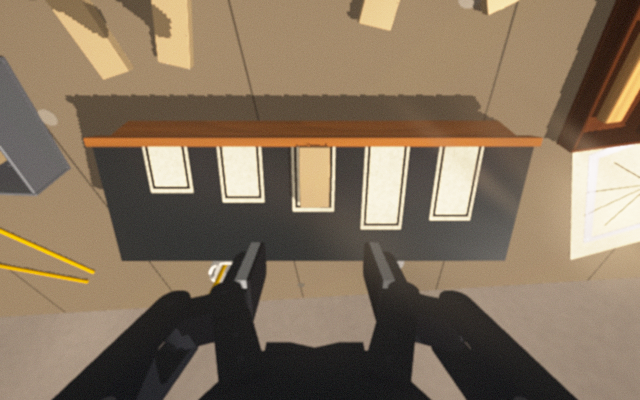

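```bash
cat >> seg.py <<'E'
def chk(f,y0,L,s=6):
    im,c=load("wrist",f); h=[]
    for z in (.014,0):
        r=rect(im,c,z,s); h.append(r[int((160-L-15)*s):int(170*s),int((255-y0-35)*s):int((255-y0+35)*s)])
    cv2.imwrite("pics/z_"+f,cv2.resize(np.hstack(h)[:,:,::-1],None,fx=.9,fy=.9))
    hs=cv2.cvtColor(h[0],cv2.COLOR_RGB2HSV); 
    m=(hs[...,1]>70)&(hs[...,2]>140)&(hs[...,0]>14); m[int((L+15-3)*s):]=0
    k=max(comps(m,500),key=lambda k:k.sum()).astype(np.uint8)
    cn=max(cv2.findContours(k,0,2)[0],key=cv2.contourArea); (cx,cy),wh,a=cv2.minAreaRect(cn)
    print("slip top centre y",round(y0+35-cx/s,2),"x",round(L+15-cy/s,2),"dims",(np.array(wh)/s).round(1),a)
E
python3 - <<'E'
from seg import *
chk("w11.png",2,70)
E
```

```text
slip top centre y 3.65 x 36.57 dims [67.  36.3] 89.66881561279297
```

View pics/z_w11.png

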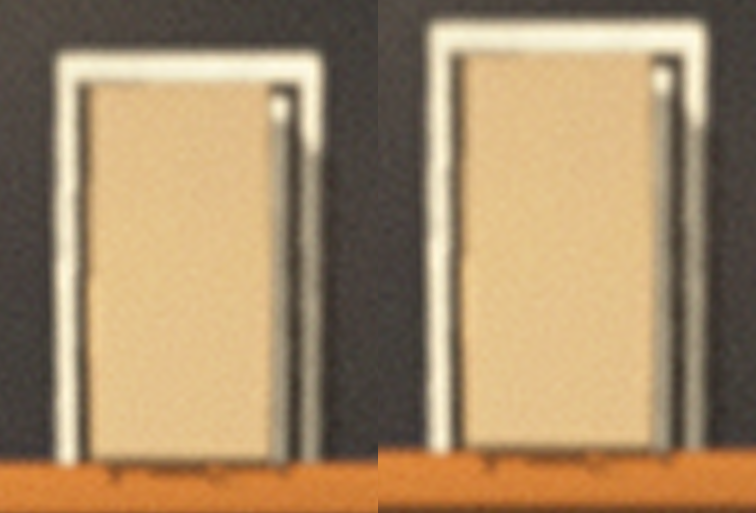

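```bash
python3 - <<'E'
from seg import *
im,c=load("wrist","w10.png"); s=np.load("pics/w10.npz")
# held slip in w10: bottom edge near ledge; tool y of its top edges at slip top depth (bottom at 26 below TCP -> top 12 below)
Rt=rot(s["q"]).as_matrix(); p0=s["p"]+Rt[:,2]*.012
h=cv2.cvtColor(im,cv2.COLOR_RGB2HSV)
for row in (210,220,230,300):
    print(row,h[row,270:360:6].tolist())
    px=[(x,row) for x in (283,348)]; print(((hit(c,px,n=Rt[:,2],p0=p0)-s["p"])@Rt*1000).round(1).tolist())
print(move(b2w((.0355,.0018,.027))[0],R_board((-1,0))))
E
```

```text
210 [[10, 60, 51], [20, 54, 160], [14, 101, 131], [17, 112, 144], [17, 103, 148], [16, 109, 148], [17, 108, 146], [17, 101, 149], [16, 109, 148], [17, 107, 146], [15, 102, 147], [18, 104, 213], [18, 102, 225], [23, 54, 236], [12, 48, 79]]
[[31.1, -14.8, 12.0], [31.1, 18.3, 12.0]]
220 [[10, 47, 49], [21, 57, 169], [17, 105, 117], [17, 101, 146], [18, 103, 143], [17, 96, 148], [16, 107, 148], [16, 103, 146], [18, 105, 146], [18, 103, 146], [17, 102, 150], [18, 101, 210], [18, 99, 224], [24, 42, 238], [14, 47, 82]]
[[25.6, -15.0, 12.0], [25.6, 18.5, 12.0]]
230 [[23, 43, 48], [21, 54, 174], [17, 104, 98], [16, 104, 145], [17, 111, 142], [18, 109, 143], [16, 103, 146], [16, 107, 148], [16, 102, 147], [17, 107, 150], [18, 102, 148], [17, 107, 148], [17, 100, 150], [24, 38, 240], [10, 66, 89]]
[[19.9, -15.2, 12.0], [19.9, 18.7, 12.0]]
300 [[0, 37, 41], [20, 26, 60], [27, 41, 56], [17, 102, 228], [18, 99, 227], [18, 94, 226], [19, 101, 227], [19, 100, 226], [19, 100, 228], [20, 100, 228], [18, 100, 229], [18, 105, 226], [17, 100, 229], [18, 71, 47], [15, 78, 39]]
[[-24.3, -16.8, 12.0], [-24.3, 20.4, 12.0]]
(array([-0.0015, -0.0004,  0.1691]), array([ 0.0003, -0.    , -0.0001]))
```

>>> {"api": "apply_moves", "payload": {"translation": [[0,0,0.06],[0,0,0.12],[0,0,0.155],[0,0,0.1705],[0,0,0.1705],[0,0,0.1705],[0,0,0.1705],[0,0,0.1705]], "twist": [[0,0,0],[0,0,0],[0,0,0],[0,0,0],[0,0,0],[0,0,0],[0,0,0],[0,0,0]], "jaw": [0.055,0.055,0.055,0.055,0.055,0.02,0.02,0.02]}}

```text
t: 22.75
ee_pos: [0.6062, 0.0188, 0.0977]
ee_rot: [0.174, 0.055, 0.983, -0.01]
ft_force: [-3.5, 0.7, 7.1]
gripper_width: 0.0328
```

```bash
python3 - <<'E'
from seg import *
fb()
E
```

```text
b [[34.2  2.1 25.6]] F board [-0.9  0.3  7.8] w 0.0328 t 22.75
```

>>> {"api": "apply_moves", "payload": {"translation": [[0,0,-0.002],[0,-0.0019,-0.002],[0.001,-0.0019,-0.002],[0.002,-0.0019,-0.001],[0.002,-0.0019,0],[0.002,-0.0019,0],[0.002,-0.0019,0],[0.002,-0.0019,0],[0.002,-0.0019,-0.02],[0.002,-0.0019,-0.06]], "twist": [[0,0,0],[0,0,0],[0,0,0],[0,0,0],[0,0,0],[0,0,0],[0,0,0],[0,0,0],[0,0,0],[0,0,0]], "jaw": [0.02,0.02,0.02,0.02,0.02,0.02,0.05,0.05,0.05,0.05]}}

```text
t: 24.0
ee_pos: [0.5817, 0.0193, 0.1504]
ee_rot: [0.17, 0.055, 0.984, -0.01]
ft_force: [-0.0, 0.0, -1.4]
gripper_width: 0.0499
```

>>> {"api": "apply_moves", "payload": {"translation": [[0,0,-0.06],[0,0,-0.11],[0,0,-0.11]], "twist": [[0,0,0],[0,0,0],[0,0,0]], "jaw": [0.055,0.055,0.055]}}

```text
t: 24.38
ee_pos: [0.5467, 0.0237, 0.2589]
ee_rot: [0.175, 0.055, 0.983, -0.009]
ft_force: [-0.3, 0.6, -0.1]
gripper_width: 0.0549
```

```bash
python3 - <<'E'
from seg import *
fb(); im,c=view_rect("w12.png"); chk("w12.png",2,70); slips(im,c)
print("to 58:",move((.4548,.105,.1),toolR(162)),move((.4548,.105,.025),toolR(162)))
E
```

```text
b [[ 33.4   0.4 197.4]] F board [-0.4  0.6  0.1] w 0.0549 t 24.375
slip top centre y 1.75 x 36.33 dims [66.3 36.5] 90.0
px [175.  39.] c,w,l,ang (463.4, -110.7, 34.1, 66.1, -19.3)
px [382.  18.] c,w,l,ang (468.8, 100.1, 27.6, 33.1, 72.8)
px [93. 46.] c,w,l,ang (463.3, -197.0, 34.3, 68.0, 9.5)
px [320. 184.] c,w,l,ang (666.1, 12.3, 43.8, 103.9, -5.6)
to 58: (array([0.1476, 0.0707, 0.113 ]), array([0.0358, 0.3489, 0.2007])) (array([0.1733, 0.0707, 0.1835]), array([0.0358, 0.3489, 0.2007]))
```

View pics/z_w12.png

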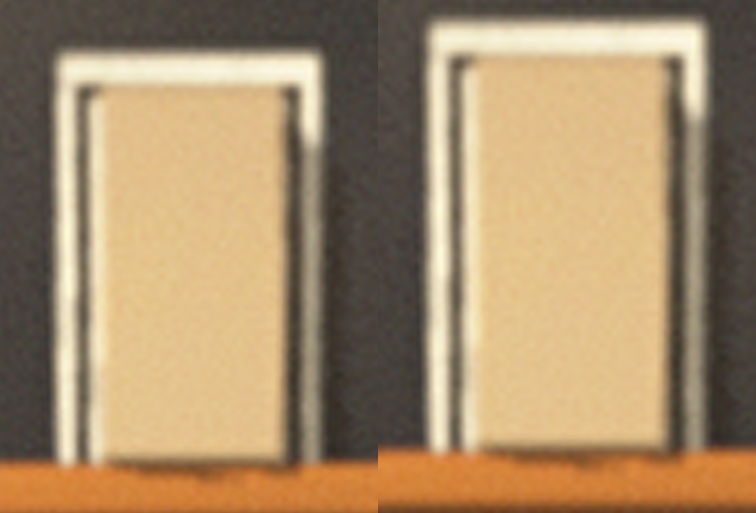

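>>> {"api": "apply_moves", "payload": {"translation": [[0.05,0.024,0],[0.1,0.048,0.03],[0.1476,0.0707,0.07],[0.1476,0.0707,0.113],[0.161,0.0707,0.15],[0.1733,0.0707,0.1835],[0.1733,0.0707,0.1835],[0.1733,0.0707,0.1835]], "twist": [[0.012,0.116,0.067],[0.024,0.232,0.134],[0.0358,0.3489,0.2007],[0.0358,0.3489,0.2007],[0.0358,0.3489,0.2007],[0.0358,0.3489,0.2007],[0.0358,0.3489,0.2007],[0.0358,0.3489,0.2007]], "jaw": [0.055,0.055,0.055,0.055,0.055,0.055,0.055,0.055]}}

```text
t: 25.42
ee_pos: [0.453, 0.1046, 0.0224]
ee_rot: [-0.003, 0.157, 0.988, -0.001]
ft_force: [0.5, 0.2, 0.1]
gripper_width: 0.055
```

```bash
python3 - <<'E'
from seg import *
s=arm.read_state(); print(move((.4548,.105,.025),toolR(162)))
Rt=rot(s["ee_rot"]).as_matrix(); im,c=snap("wrist","w13.png")
cv2.imwrite("pics/w13z.png",im[100:360,180:460,::-1])
E
```

```text
(array([-0.0016,  0.001 , -0.0026]), array([-0.0027, -0.0055, -0.0002]))
```

View pics/w13z.png

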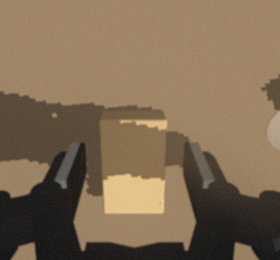

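>>> {"api": "apply_moves", "payload": {"translation": [[-0.0016,0.001,-0.0026],[-0.0016,0.001,-0.0026],[-0.0016,0.001,-0.0026],[-0.0016,0.001,-0.0026],[-0.0016,0.001,-0.0026]], "twist": [[-0.0027,-0.0055,0],[-0.0027,-0.0055,0],[-0.0027,-0.0055,0],[-0.0027,-0.0055,0],[-0.0027,-0.0055,0]], "jaw": [0.055,0.02,0.02,0.02,0.02]}}

```text
t: 26.1
ee_pos: [0.4565, 0.1054, 0.0272]
ee_rot: [0.002, 0.156, 0.988, 0.001]
ft_force: [-1.0, -1.1, 6.1]
gripper_width: 0.0328
```

```bash
python3 - <<'E'
from seg import *
s=fb(); print(s["ee_pos"]); 
print(move(b2w((.029+.006,-.082-.0012,.045))[0],R_board((-1,0))))
E
```

```text
b [[-138.8   71.5   13.7]] F board [ 1.2 -1.2  6. ] w 0.0328 t 26.1
[0.45647397 0.10539462 0.02724427]
(array([-0.181 , -0.1206, -0.0885]), array([-0.0336, -0.3443, -0.2012]))
```

>>> {"api": "apply_moves", "payload": {"translation": [[0,0,-0.06],[0,0,-0.12],[-0.04,-0.027,-0.14],[-0.08,-0.054,-0.14],[-0.125,-0.083,-0.14],[-0.165,-0.11,-0.13],[-0.181,-0.1206,-0.11],[-0.181,-0.1206,-0.0885],[-0.181,-0.1206,-0.0885],[-0.181,-0.1206,-0.0885]], "twist": [[0,0,0],[0,0,0],[-0.011,-0.115,-0.067],[-0.022,-0.23,-0.134],[-0.0336,-0.3443,-0.2012],[-0.0336,-0.3443,-0.2012],[-0.0336,-0.3443,-0.2012],[-0.0336,-0.3443,-0.2012],[-0.0336,-0.3443,-0.2012],[-0.0336,-0.3443,-0.2012]], "jaw": [0.02,0.02,0.02,0.02,0.02,0.02,0.02,0.02,0.02,0.02]}}

```text
t: 27.35
ee_pos: [0.5908, -0.0652, 0.116]
ee_rot: [0.174, 0.055, 0.983, -0.01]
ft_force: [-0.1, 0.4, -0.7]
gripper_width: 0.0327
```

```bash
cat >> seg.py <<'E'
def held(f,L,zoff=.012):
    """held slip top-face edges in tool coords"""
    im,c=load("wrist",f); s=np.load("pics/"+f[:-4]+".npz"); Rt=rot(s["q"]).as_matrix(); p0=s["p"]+Rt[:,2]*zoff
    h=cv2.cvtColor(im,cv2.COLOR_RGB2HSV); m=(h[...,1]>80)&(h[...,0]>13)&(h[...,0]<23)&(h[...,2]>95)
    for row in (240,260,280,300):
        xs=np.where(m[row,240:390])[0]+240
        if len(xs): print("held row",row,((hit(c,[(xs.min()-.5,row),(xs.max()+.5,row)],n=Rt[:,2],p0=p0)-s["p"])@Rt*1000).round(1)[:,:2].tolist())
def lines(f,rows=(8,20,40)):
    im,c=load("wrist",f); r=rect(im,c,0,3)
    for xb in rows:
        row=int((160-xb)*3); g=r[row-2:row+3].mean((0,2)); print(xb,[round(255-i/3,1) for i in range(1,len(g)-1) if (g[i]>140)!=(g[i-1]>140)])
E
python3 - <<'E'
from seg import *
fb(); im,c=snap("wrist","w14.png"); held("w14.png",58); lines("w14.png",(8,35))
print(move(b2w((.029+.006,-.082-.0012,.029))[0],R_board((-1,0))))
E
```

```text
b [[ 34.8 -83.1  44.8]] F board [-0.4  0.4 -0.6] w 0.0327 t 27.35
held row 240 [[14.1, -15.6], [14.1, 18.2]]
held row 260 [[2.0, -15.5], [1.9, 17.5]]
held row 280 [[-10.8, -16.0], [-10.8, 18.0]]
held row 300 [[-24.3, -15.9], [-24.3, 18.4]]
8 [112.0, 108.7, 106.0, 67.3, 65.0, 61.0, 27.7, -9.3, -15.7, -16.0, -20.3, -22.7, -56.7, -60.3, -62.7, -100.7, -104.7, -106.7, -141.7, -144.0, -148.0, -186.0, -188.3, -192.0]
35 [112.3, 108.7, 106.3, 67.3, 65.0, 61.0, 27.7, -9.3, -15.3, -16.3, -20.3, -22.7, -56.7, -60.3, -96.0, -102.3, -104.7, -107.0, -140.7, -145.0, -147.0, -186.0, -188.3, -192.0]
(array([ 0.0001, -0.0002,  0.016 ]), array([-0.0002,  0.0001,  0.0007]))
```

View pics/w14.png

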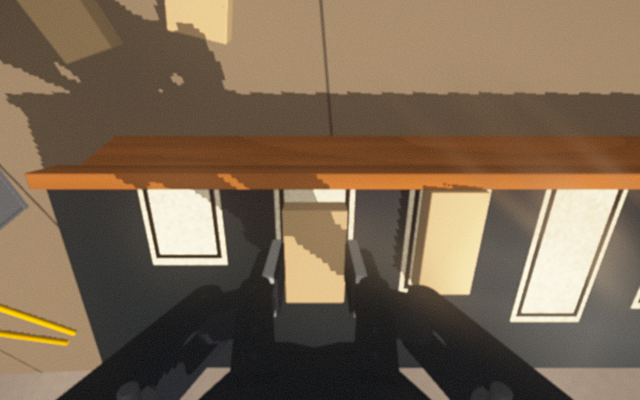

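>>> {"api": "apply_moves", "payload": {"translation": [[0,0,0.009],[0,0,0.0165],[0,0,0.0165],[0.003,0,0.0165],[0.005,0,0.0165],[0.007,0,0.0165],[0.008,0,0.0165],[0.008,0,0.0165]], "twist": [[0,0,0],[0,0,0],[0,0,0],[0,0,0],[0,0,0],[0,0,0],[0,0,0],[0,0,0]], "jaw": [0.02,0.02,0.02,0.02,0.02,0.02,0.02,0.02]}}

```text
t: 28.4
ee_pos: [0.5922, -0.0655, 0.0989]
ee_rot: [0.177, 0.055, 0.983, -0.01]
ft_force: [9.0, 0.9, -2.2]
gripper_width: 0.0331
```

```bash
python3 - <<'E'
from seg import *
fb()
E
```

```text
b [[ 30.3 -83.3  28.2]] F board [ 7.5  1.9 -5.1] w 0.0331 t 28.4
```

>>> {"api": "apply_moves", "payload": {"translation": [[-0.001,0,0.001],[-0.001,0,0.002],[-0.001,0,0.002],[-0.001,0,0.002],[-0.001,0,0.002],[-0.001,0,0.002],[-0.001,0,-0.03],[-0.001,0,-0.09],[-0.001,0,-0.15],[-0.001,0,-0.15]], "twist": [[0,0,0],[0,0,0],[0,0,0],[0,0,0],[0,0,0],[0,0,0],[0,0,0],[0,0,0],[0,0,0],[0,0,0]], "jaw": [0.02,0.02,0.02,0.05,0.05,0.05,0.05,0.055,0.055,0.055]}}

```text
t: 29.65
ee_pos: [0.5398, -0.0597, 0.2428]
ee_rot: [0.177, 0.055, 0.983, -0.01]
ft_force: [0.7, 0.1, -0.6]
gripper_width: 0.0548
```

```bash
python3 - <<'E'
from seg import *
fb(); im,c=view_rect("w15.png"); chk("w15.png",-82,58); slips(im,c)
print("to 46:",move((.4578,.2164,.1),toolR(199)),move((.4578,.2164,.026),toolR(199)))
print("to 94:",move((.4511,-.1063,.1),toolR(160.7)),move((.4511,-.1063,.026),toolR(160.7)))
E
```

```text
b [[ 30.1 -83.3 181.5]] F board [ 0.4  0.2 -0.8] w 0.0548 t 29.65
slip top centre y -82.5 x 30.33 dims [54.3 39. ] 90.0
px [252.  45.] c,w,l,ang (464.5, -111.4, 35.4, 65.2, -19.9)
px [173.  50.] c,w,l,ang (469.4, -194.5, 38.7, 57.2, 8.8)
px [ 24. 118.] c,w,l,ang (523.1, -397.9, 40.2, 51.1, -16.0)
px [ 44. 164.] c,w,l,ang (581.8, -421.9, 35.0, 74.2, -85.8)
px [323. 177.] c,w,l,ang (647.8, -70.4, 45.6, 88.4, -6.1)
px [397. 194.] c,w,l,ang (671.5, 37.3, 45.9, 110.4, -0.7)
to 46: (array([0.1532, 0.2653, 0.0931]), array([-0.0786,  0.3471, -0.4382])) (array([0.1788, 0.2653, 0.1625]), array([-0.0786,  0.3471, -0.4382]))
to 94: (array([ 0.1258, -0.0562,  0.1033]), array([0.0394, 0.3515, 0.2233])) (array([ 0.1514, -0.0561,  0.1728]), array([0.0394, 0.3515, 0.2233]))
```

View pics/z_w15.png

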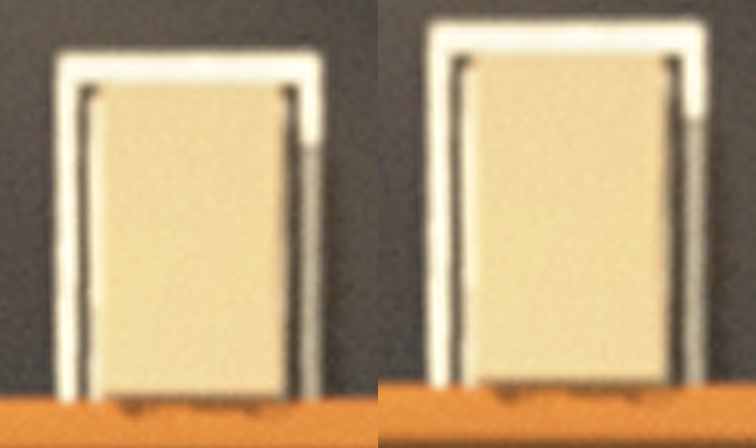

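View pics/w15.png

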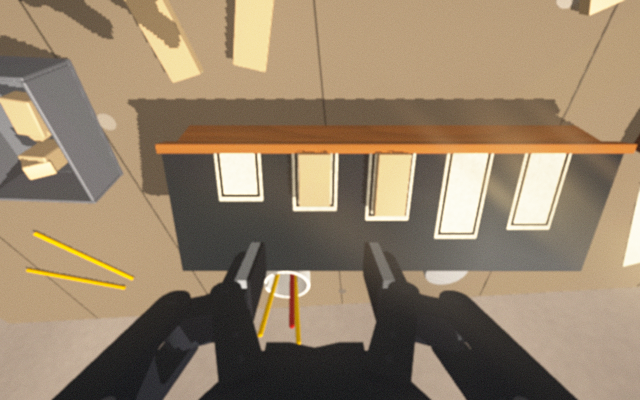

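>>> {"api": "apply_moves", "payload": {"translation": [[0.042,-0.019,0.01],[0.084,-0.037,0.04],[0.1258,-0.056,0.07],[0.1258,-0.056,0.1033],[0.14,-0.056,0.14],[0.1514,-0.056,0.17],[0.1514,-0.056,0.17],[0.1514,-0.056,0.17]], "twist": [[0.013,0.117,0.074],[0.026,0.234,0.148],[0.0394,0.3515,0.2233],[0.0394,0.3515,0.2233],[0.0394,0.3515,0.2233],[0.0394,0.3515,0.2233],[0.0394,0.3515,0.2233],[0.0394,0.3515,0.2233]], "jaw": [0.055,0.055,0.055,0.055,0.055,0.055,0.055,0.055]}}

```text
t: 30.7
ee_pos: [0.4486, -0.1058, 0.0267]
ee_rot: [-0.003, 0.168, 0.986, -0.0]
ft_force: [0.2, 0.8, 0.4]
gripper_width: 0.055
```

```bash
python3 - <<'E'
from seg import *
s=arm.read_state(); print(s["ee_pos"],move((.4511,-.1063,.025),toolR(160.7)))
im,c=snap("wrist","w16.png")
cv2.imwrite("pics/w16z.png",im[60:360,160:480,::-1])
E
```

```text
[ 0.44863877 -0.10579438  0.02665993] (array([-0.0025,  0.0003,  0.0016]), array([-0.0009, -0.0053,  0.    ]))
```

View pics/w16z.png

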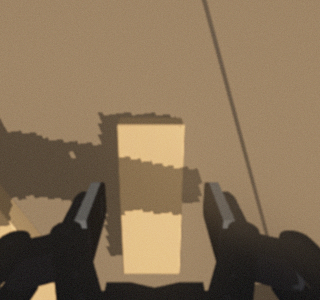

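>>> {"api": "apply_moves", "payload": {"translation": [[-0.0025,0.0003,0.0005],[-0.0025,0.0003,0.0005],[-0.0025,0.0003,0.0005],[-0.0025,0.0003,0.0005],[-0.0025,0.0003,0.0005]], "twist": [[-0.001,-0.005,0],[-0.001,-0.005,0],[-0.001,-0.005,0],[-0.001,-0.005,0],[-0.001,-0.005,0]], "jaw": [0.055,0.02,0.02,0.02,0.02]}}

```text
t: 31.38
ee_pos: [0.4521, -0.1066, 0.0274]
ee_rot: [0.001, 0.168, 0.986, -0.0]
ft_force: [-0.7, 0.2, 9.0]
gripper_width: 0.033
```

```bash
python3 - <<'E'
from seg import *
s=fb(); print(s["ee_pos"]); 
print(move(b2w((.047+.006,.086-.0004,.047))[0],R_board((-1,0))))
E
```

```text
b [[-120.8 -139.7    7.3]] F board [2.4 0.1 8.7] w 0.033 t 31.375
[ 0.45205696 -0.10661491  0.02744528]
(array([-0.0958,  0.253 , -0.0965]), array([-0.0395, -0.3456, -0.2231]))
```

>>> {"api": "apply_moves", "payload": {"translation": [[0,0,-0.06],[0,0,-0.12],[-0.02,0.05,-0.145],[-0.04,0.105,-0.15],[-0.06,0.16,-0.15],[-0.08,0.215,-0.145],[-0.0958,0.253,-0.13],[-0.0958,0.253,-0.0965],[-0.0958,0.253,-0.0965],[-0.0958,0.253,-0.0965]], "twist": [[0,0,0],[0,0,0],[-0.01,-0.088,-0.057],[-0.02,-0.175,-0.113],[-0.03,-0.262,-0.17],[-0.0395,-0.3456,-0.2231],[-0.0395,-0.3456,-0.2231],[-0.0395,-0.3456,-0.2231],[-0.0395,-0.3456,-0.2231],[-0.0395,-0.3456,-0.2231]], "jaw": [0.02,0.02,0.02,0.02,0.02,0.02,0.02,0.02,0.02,0.02]}}

```text
t: 32.62
ee_pos: [0.6252, 0.1003, 0.1238]
ee_rot: [0.173, 0.055, 0.983, -0.01]
ft_force: [-0.6, -0.1, -0.8]
gripper_width: 0.0328
```

```bash
python3 - <<'E'
from seg import *
fb(); im,c=snap("wrist","w17.png"); held("w17.png",94); lines("w17.png",(8,60))
print(move(b2w((.047+.006,.0856,.029))[0],R_board((-1,0))))
E
```

```text
b [[52.3 85.3 46.6]] F board [-0.8 -0.2 -0.6] w 0.0328 t 32.625
held row 240 [[14.1, -15.6], [14.1, 18.2]]
held row 260 [[2.0, -15.5], [1.9, 17.5]]
held row 280 [[-10.8, -16.0], [-10.8, 18.0]]
held row 300 [[-24.3, -15.3], [-24.3, 17.9]]
8 [254.3, 253.3, 195.7, 192.0, 189.7, 151.0, 148.3, 144.7, 111.3, 107.7, 105.0, 67.0, 63.3, 61.0, 26.3, 24.0, 20.0, 18.3, -57.0, -61.0, -63.7, -105.7]
60 [254.7, 253.7, 253.0, 196.0, 192.0, 189.7, 150.7, 148.7, 144.3, 76.7, 66.0, 27.0, 23.3, 20.7, -24.3, -57.0, -61.0, -64.3, -69.3, -70.7, -115.0]
(array([-0.0001,  0.0003,  0.018 ]), array([ 0.0004, -0.0006, -0.0009]))
```

View pics/w17.png

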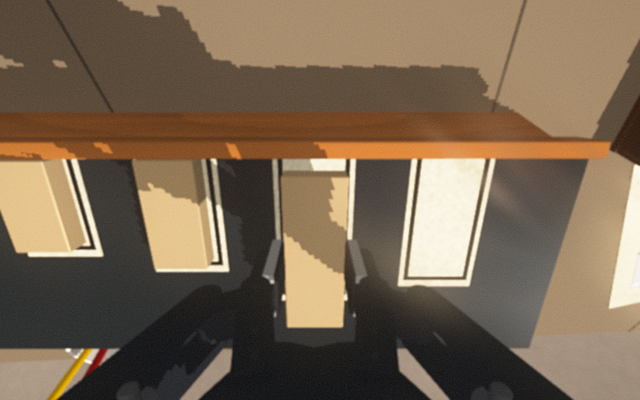

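Lower and slide to the ledge.

>>> {"api": "apply_moves", "payload": {"translation": [[0,0,0.01],[0,0,0.0175],[0,0.0003,0.0175],[0.003,0.0003,0.0175],[0.005,0.0003,0.0175],[0.007,0.0003,0.0175],[0.0075,0.0003,0.0175],[0.0075,0.0003,0.0175]], "twist": [[0,0,0],[0,0,0],[0,0,0],[0,0,0],[0,0,0],[0,0,0],[0,0,0],[0,0,0]], "jaw": [0.02,0.02,0.02,0.02,0.02,0.02,0.02,0.02]}}

```text
t: 33.67
ee_pos: [0.6273, 0.101, 0.106]
ee_rot: [0.176, 0.055, 0.983, -0.009]
ft_force: [8.4, -5.7, -0.0]
gripper_width: 0.0325
```

```bash
python3 - <<'E'
from seg import *
fb()
E
```

```text
b [[48.1 86.1 29.3]] F board [ 8.5 -4.8 -3.1] w 0.0325 t 33.675
```

>>> {"api": "apply_moves", "payload": {"translation": [[-0.001,0,0.001],[-0.001,0,0.0022],[-0.001,0,0.0022],[-0.001,0,0.0022],[-0.001,0,0.0022],[-0.001,0,0.0022],[-0.001,0,-0.03],[-0.001,0,-0.09],[-0.001,0,-0.15],[-0.001,0,-0.15]], "twist": [[0,0,0],[0,0,0],[0,0,0],[0,0,0],[0,0,0],[0,0,0],[0,0,0],[0,0,0],[0,0,0],[0,0,0]], "jaw": [0.02,0.02,0.02,0.05,0.05,0.05,0.05,0.055,0.055,0.055]}}

```text
t: 34.92
ee_pos: [0.5754, 0.1074, 0.2502]
ee_rot: [0.177, 0.055, 0.983, -0.008]
ft_force: [-0.2, 0.5, -0.3]
gripper_width: 0.0554
```

```bash
python3 - <<'E'
from seg import *
fb(); im,c=view_rect("w18.png"); chk("w18.png",86,94); slips(im,c)
print("to 46:",move((.4578,.2164,.1),toolR(199)),move((.4578,.2164,.026),toolR(199)))
E
```

```text
b [[ 48.5  86.8 182.6]] F board [-0.4  0.5 -0.2] w 0.0554 t 34.925
slip top centre y 87.57 x 48.25 dims [90.6 35.9] 89.34521484375
px [19. 50.] c,w,l,ang (478.7, -194.2, 33.8, 36.5, 9.4)
px [232. 171.] c,w,l,ang (659.3, -13.9, 45.6, 107.3, -11.2)
px [314. 173.] c,w,l,ang (692.6, 95.5, 45.7, 145.0, -6.5)
px [151. 165.] c,w,l,ang (638.7, -117.9, 43.2, 92.3, -17.0)
to 46: (array([0.1715, 0.0955, 0.0945]), array([-0.0763,  0.3467, -0.4383])) (array([0.197 , 0.0954, 0.164 ]), array([-0.0763,  0.3467, -0.4383]))
```

View pics/z_w18.png

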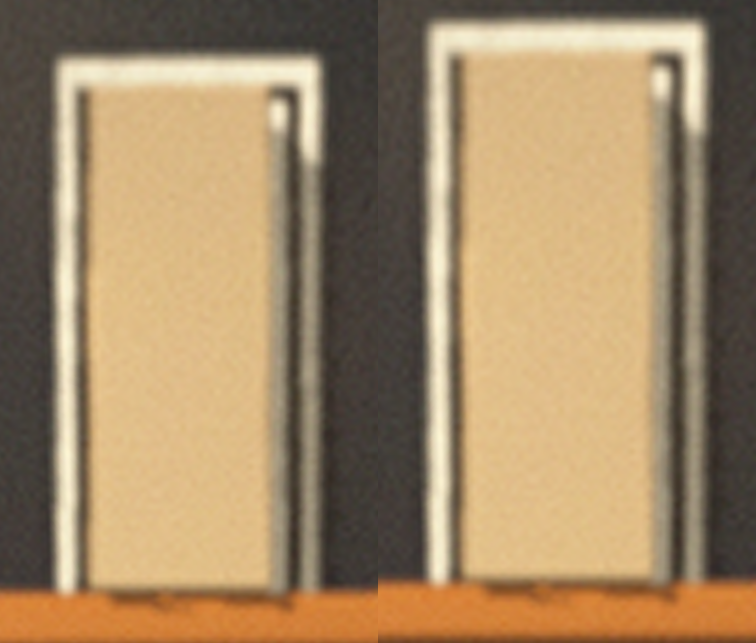

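View pics/w18.png

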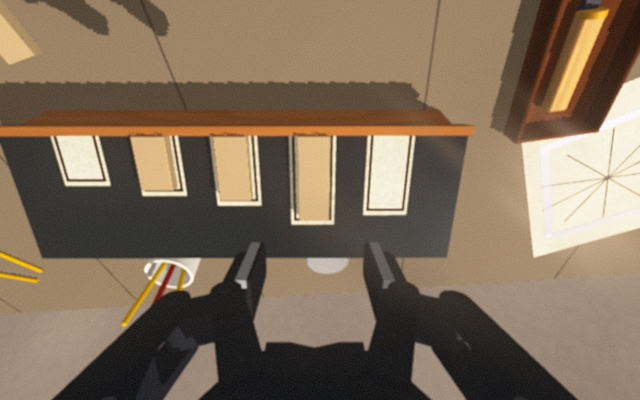

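>>> {"api": "apply_moves", "payload": {"translation": [[0,0,0.06],[0,0,0.115],[0,0,0.145],[0,0,0.155],[0,0,0.155],[0,0,0.155],[0,0,0.155],[0,0,0.155]], "twist": [[0,0,0],[0,0,0],[0,0,0],[0,0,0],[0,0,0],[0,0,0],[0,0,0],[0,0,0]], "jaw": [0.055,0.055,0.055,0.055,0.055,0.02,0.02,0.02], "force": 30}}

```text
t: 35.98
ee_pos: [0.6272, 0.101, 0.101]
ee_rot: [0.174, 0.055, 0.983, -0.009]
ft_force: [-4.1, -0.4, 7.9]
gripper_width: 0.0331
```

```bash
python3 - <<'E'
from seg import *
fb(); snap("wrist","w19.png"); held("w19.png",94,.013); print(move(b2w((.0485,.0865,.0275))[0],R_board((-1,0))))
E
```

```text
b [[46.3 86.1 24.6]] F board [-1.  -0.9  8.8] w 0.0331 t 35.975
held row 240 [[13.5, -16.3], [13.5, 18.8]]
held row 260 [[1.4, -16.2], [1.3, 18.2]]
held row 280 [[-11.5, -16.1], [-11.5, 18.6]]
held row 300 [[-25.1, -16.0], [-25.1, 19.1]]
(array([-0.0022,  0.0004, -0.0029]), array([ 0.0007, -0.0002, -0.0003]))
```

>>> {"api": "apply_moves", "payload": {"translation": [[0,0,-0.003],[0,-0.0013,-0.003],[0,-0.0013,-0.003],[0,-0.0013,-0.001],[0,-0.0013,-0.001]], "twist": [[0,0,0],[0,0,0],[0,0,0],[0,0,0],[0,0,0]], "jaw": [0.02,0.02,0.02,0.02,0.02]}}

```text
t: 36.65
ee_pos: [0.627, 0.0996, 0.101]
ee_rot: [0.174, 0.055, 0.983, -0.009]
ft_force: [1.3, -0.8, 4.1]
gripper_width: 0.0329
```

```bash
python3 - <<'E'
from seg import *
fb()
E
```

```text
b [[46.3 84.7 24.6]] F board [ 2.7 -0.7  3.4] w 0.0329 t 36.65
```

>>> {"api": "apply_moves", "payload": {"translation": [[0,0,0],[0,0,0],[0,0,0],[0,0,-0.03],[0,0,-0.09],[0,0,-0.155],[0,0,-0.155]], "twist": [[0,0,0],[0,0,0],[0,0,0],[0,0,0],[0,0,0],[0,0,0],[0,0,0]], "jaw": [0.04,0.05,0.05,0.055,0.055,0.055,0.055]}}

```text
t: 37.52
ee_pos: [0.575, 0.1061, 0.2513]
ee_rot: [0.177, 0.055, 0.983, -0.008]
ft_force: [0.2, 0.6, 0.5]
gripper_width: 0.0545
```

```bash
python3 - <<'E'
from seg import *
fb(); im,c=view_rect("w20.png"); chk("w20.png",86,94)
print("to 46:",move((.4578,.2164,.1),toolR(199)),move((.4578,.2164,.026),toolR(199)))
E
```

```text
b [[ 48.6  85.4 183.7]] F board [0.3 0.6 0.4] w 0.0545 t 37.525
slip top centre y 85.83 x 48.25 dims [90.2 36.7] 90.0
to 46: (array([0.1718, 0.0967, 0.0958]), array([-0.0763,  0.3473, -0.4384])) (array([0.1974, 0.0966, 0.1653]), array([-0.0763,  0.3473, -0.4384]))
```

View pics/z_w20.png

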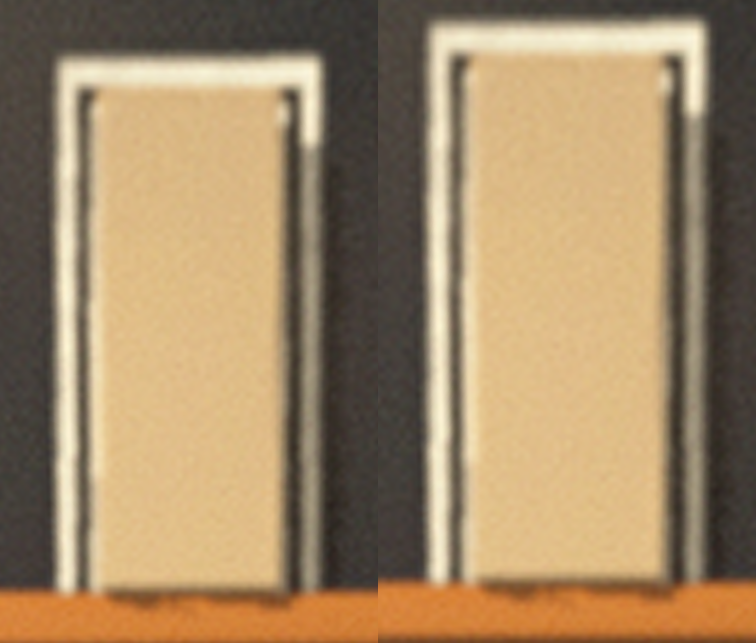

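```bash
python3 - <<'E'
from seg import *
im,c=load("wrist","w9.png"); h=cv2.cvtColor(im,cv2.COLOR_RGB2HSV); print(h[187,450:490:4].tolist())
m=(h[...,2]>200)&(h[...,1]>60)&(h[...,1]<130); m[:,:440]=0;m[:,500:]=0; m[:160]=0;m[215:]=0
for k in comps(m,100):
    cnt=max(cv2.findContours(k.astype(np.uint8),0,2)[0],key=cv2.contourArea)[:,0].astype(float)
    P=hit(c,cnt,p0=(0,0,.014))[:,:2]; print(cv2.minAreaRect((P*1000).astype(np.float32)))
E
```

```text
[[16, 63, 179], [11, 69, 100], [17, 107, 131], [22, 67, 248], [22, 65, 248], [22, 67, 248], [23, 62, 248], [22, 68, 247], [22, 64, 247], [17, 93, 167]]
((457.6492614746094, 216.56822204589844), (46.632080078125, 34.752994537353516), 20.055757522583008)
```

>>> {"api": "apply_moves", "payload": {"translation": [[0.043,0.024,0],[0.086,0.048,0.02],[0.13,0.072,0.05],[0.1718,0.0967,0.08],[0.1718,0.0967,0.0958],[0.185,0.0967,0.135],[0.1974,0.0966,0.163],[0.1974,0.0966,0.163],[0.1974,0.0966,0.163]], "twist": [[-0.019,0.087,-0.11],[-0.038,0.174,-0.22],[-0.057,0.26,-0.33],[-0.0763,0.3473,-0.4384],[-0.0763,0.3473,-0.4384],[-0.0763,0.3473,-0.4384],[-0.0763,0.3473,-0.4384],[-0.0763,0.3473,-0.4384],[-0.0763,0.3473,-0.4384]], "jaw": [0.055,0.055,0.055,0.055,0.055,0.055,0.055,0.055,0.055]}}

```text
t: 38.7
ee_pos: [0.4562, 0.2157, 0.0262]
ee_rot: [-0.002, -0.164, 0.986, -0.0]
ft_force: [-0.0, 0.1, -0.2]
gripper_width: 0.0546
```

```bash
python3 - <<'E'
from seg import *
s=arm.read_state(); print(s["ee_pos"],move((.4577,.2165,.0255),toolR(199.5)))
im,c=snap("wrist","w21.png")
cv2.imwrite("pics/w21z.png",im[60:360,160:480,::-1])
E
```

```text
[0.45619487 0.2156847  0.02621591] (array([-0.0017,  0.0003,  0.0007]), array([ 0.0005, -0.004 , -0.01  ]))
```

View pics/w21z.png

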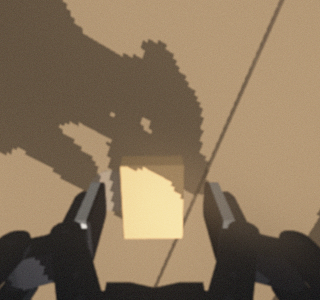

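>>> {"api": "apply_moves", "payload": {"translation": [[-0.0017,0.0003,0],[-0.0017,0.0003,0],[-0.0017,0.0003,0],[-0.0017,0.0003,0],[-0.0017,0.0003,0]], "twist": [[0,-0.004,-0.01],[0,-0.004,-0.01],[0,-0.004,-0.01],[0,-0.004,-0.01],[0,-0.004,-0.01]], "jaw": [0.055,0.02,0.02,0.02,0.02], "force": 40}}

```text
t: 39.38
ee_pos: [0.4576, 0.217, 0.0268]
ee_rot: [0.0, -0.17, 0.985, 0.0]
ft_force: [-0.3, -0.8, 8.5]
gripper_width: 0.0329
```

```bash
python3 - <<'E'
from seg import *
s=fb(); print(s["ee_pos"]); 
print(move((.46,.10,.19),toolR(180)))
print(move(b2w((.023+.006,-.166-.0012,.12))[0],R_board((-1,0))))
print(move(b2w((.023+.006,-.166-.0012,.047))[0],R_board((-1,0))))
E
```

```text
b [[-149.6  182.6   17.1]] F board [ 2.7 -0.8  8. ] w 0.0329 t 39.375
[0.45759082 0.21703596 0.0268123 ]
(array([ 0.0367, -0.111 , -0.1633]), array([0.0009, 0.0008, 0.3413]))
(array([ 0.0337, -0.3724, -0.1582]), array([ 0.0801, -0.3432,  0.4477]))
(array([ 0.0112, -0.3834, -0.0896]), array([ 0.0801, -0.3432,  0.4477]))
```

>>> {"api": "apply_moves", "payload": {"translation": [[0,0,-0.06],[0,0,-0.12],[0.005,-0.05,-0.16],[0.01,-0.105,-0.165],[0.015,-0.16,-0.165],[0.02,-0.215,-0.165],[0.025,-0.27,-0.165],[0.03,-0.325,-0.16],[0.0337,-0.3724,-0.1582],[0.0337,-0.3724,-0.1582]], "twist": [[0,0,0],[0,0,0],[0.013,-0.057,0.075],[0.027,-0.114,0.15],[0.04,-0.17,0.224],[0.053,-0.23,0.3],[0.067,-0.286,0.373],[0.0801,-0.3432,0.4477],[0.0801,-0.3432,0.4477],[0.0801,-0.3432,0.4477]], "jaw": [0.02,0.02,0.02,0.02,0.02,0.02,0.02,0.02,0.02,0.02]}}

```text
t: 40.62
ee_pos: [0.5507, -0.1485, 0.1842]
ee_rot: [0.174, 0.057, 0.983, -0.011]
ft_force: [-0.9, 0.2, -0.6]
gripper_width: 0.0329
```

```bash
python3 - <<'E'
from seg import *
fb(); print(move(b2w((.023+.006,-.1668,.03))[0],R_board((-1,0))))
im,c=snap("wrist","w22.png"); held("w22.png",46); lines("w22.png",(8,25))
E
```

```text
b [[  29.5 -170.3  119.4]] F board [-1.1  0.1 -0.2] w 0.0329 t 40.625
(array([0.0005, 0.0038, 0.0893]), array([-0.0025,  0.0001, -0.0034]))
held row 240 [[14.1, -15.6], [14.1, 18.2]]
held row 260 [[2.0, -15.5], [1.9, 18.1]]
held row 280 [[-10.8, -16.0], [-10.8, 18.0]]
8 [116.0, 83.3, 69.7, 68.3, 64.3, 61.7, 29.7, -6.3, -15.3, -16.0, -20.0, -22.7, -56.0, -95.0, -99.0, -100.7, -104.3, -107.0, -140.3, -144.7, -146.7, -185.7, -187.7, -191.7]
25 [119.3, 83.3, 70.0, 68.3, 64.3, 61.7, 30.0, -6.7, -15.0, -16.0, -19.7, -22.7, -56.0, -95.0, -99.0, -100.7, -104.0, -107.0, -140.0, -144.7, -146.3, -185.7, -187.7, -192.0]
```

View pics/w22.png

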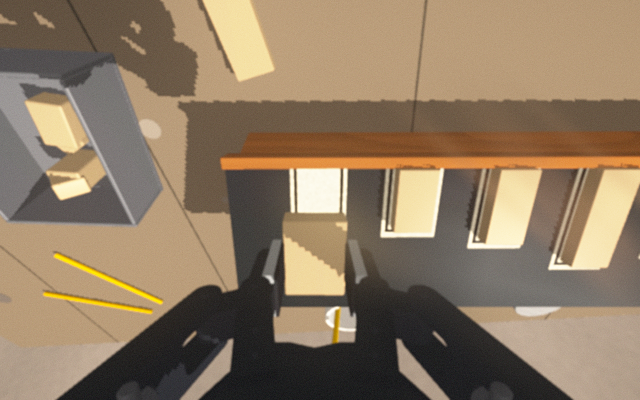

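>>> {"api": "apply_moves", "payload": {"translation": [[0,0.0038,0.04],[0,0.0038,0.075],[0,0.0038,0.0893],[0,0.0038,0.0893],[0.003,0.0038,0.0893],[0.005,0.0038,0.0893],[0.0065,0.0038,0.0893],[0.0065,0.0038,0.0893]], "twist": [[-0.002,0,-0.0034],[-0.002,0,-0.0034],[-0.002,0,-0.0034],[-0.002,0,-0.0034],[-0.002,0,-0.0034],[-0.002,0,-0.0034],[-0.002,0,-0.0034],[-0.002,0,-0.0034]], "jaw": [0.02,0.02,0.02,0.02,0.02,0.02,0.02,0.02]}}

```text
t: 41.68
ee_pos: [0.5767, -0.1449, 0.0995]
ee_rot: [0.176, 0.053, 0.983, -0.01]
ft_force: [4.2, 1.9, 3.1]
gripper_width: 0.033
```

```bash
python3 - <<'E'
from seg import *
fb()
E
```

```text
b [[  24.3 -163.9   31.1]] F board [4.8 2.4 1.6] w 0.033 t 41.675
```

>>> {"api": "apply_moves", "payload": {"translation": [[-0.0015,0,0],[-0.0015,-0.0028,0],[-0.0015,-0.0028,0.002],[-0.0015,-0.0028,0.002]], "twist": [[0,0,0],[0,0,0.003],[0,0,0.003],[0,0,0.003]], "jaw": [0.02,0.02,0.02,0.02]}}

```text
t: 42.18
ee_pos: [0.5774, -0.1481, 0.0968]
ee_rot: [0.174, 0.054, 0.983, -0.01]
ft_force: [5.4, -1.4, 4.2]
gripper_width: 0.0326
```

```bash
python3 - <<'E'
from seg import *
fb(); print(move(b2w((.023,-.1668,.03))[0],R_board((-1,0))))
E
```

```text
b [[  24.4 -167.    28.1]] F board [ 6.6 -0.8  2. ] w 0.0326 t 42.175
(array([ 0.0014,  0.0002, -0.0019]), array([0.0004, 0.0009, 0.0007]))
```

>>> {"api": "apply_moves", "payload": {"translation": [[-0.0005,0,0.001],[-0.0005,0,0.002],[-0.0005,0,0.002],[-0.0005,0,0.002]], "twist": [[0,0,0],[0,0,0],[0,0,0],[0,0,0]], "jaw": [0.02,0.02,0.02,0.02]}}

```text
t: 42.68
ee_pos: [0.578, -0.1479, 0.0953]
ee_rot: [0.174, 0.054, 0.983, -0.009]
ft_force: [0.7, -0.7, 11.7]
gripper_width: 0.0328
```

```bash
python3 - <<'E'
from seg import *
fb()
E
```

```text
b [[  24.4 -166.7   26.5]] F board [ 4.7 -0.6 10.8] w 0.0328 t 42.675
```

>>> {"api": "apply_moves", "payload": {"translation": [[0,0,-0.001],[0,0,-0.001],[0,0,-0.001],[0,0,-0.03],[0,0,-0.09],[0,0,-0.155],[0,0,-0.155]], "twist": [[0,0,0],[0,0,0],[0,0,0],[0,0,0],[0,0,0],[0,0,0],[0,0,0]], "jaw": [0.02,0.05,0.05,0.055,0.055,0.055,0.055]}}

```text
t: 43.55
ee_pos: [0.5251, -0.1422, 0.2441]
ee_rot: [0.176, 0.054, 0.983, -0.01]
ft_force: [-0.5, 0.5, -0.3]
gripper_width: 0.055
```

```bash
python3 - <<'E'
from seg import *
fb(); im,c=view_rect("w23.png"); chk("w23.png",-166,46); slips(im,c)
print("to 82:",move((.4575,-.198,.1),toolR(189.6)),move((.4575,-.198,.026),toolR(189.6)))
E
```

```text
b [[  25.5 -166.9  184.5]] F board [-0.6  0.4 -0.1] w 0.055 t 43.55
slip top centre y -165.0 x 24.42 dims [42.5 38. ] 90.0
px [249.  46.] c,w,l,ang (457.2, -198.1, 35.6, 82.1, 8.8)
px [101. 122.] c,w,l,ang (522.1, -392.4, 44.4, 55.0, -11.4)
px [115. 168.] c,w,l,ang (580.6, -408.9, 34.8, 75.4, -79.4)
px [324. 176.] c,w,l,ang (631.2, -152.1, 44.9, 69.8, -6.9)
px [394. 185.] c,w,l,ang (652.0, -45.4, 45.1, 87.6, -2.1)
px [466. 188.] c,w,l,ang (671.3, 62.1, 44.2, 107.5, 3.8)
px [542. 204.] c,w,l,ang (710.7, 176.2, 46.2, 169.5, 9.6)
to 82: (array([ 0.1059, -0.0631,  0.1125]), array([-0.0485,  0.3491, -0.2751])) (array([ 0.1313, -0.0632,  0.182 ]), array([-0.0485,  0.3491, -0.2751]))
```

View pics/z_w23.png

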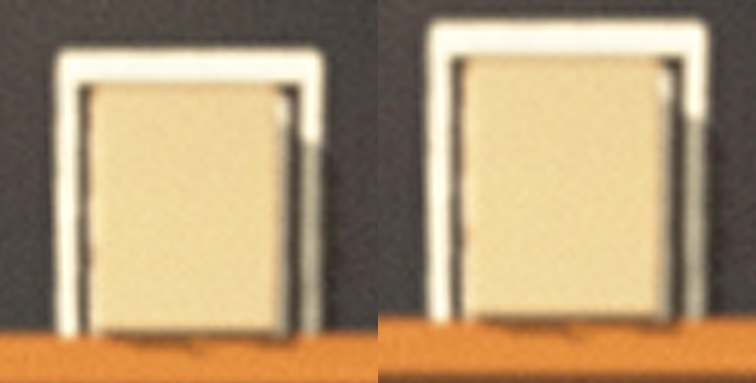

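View pics/w23.png

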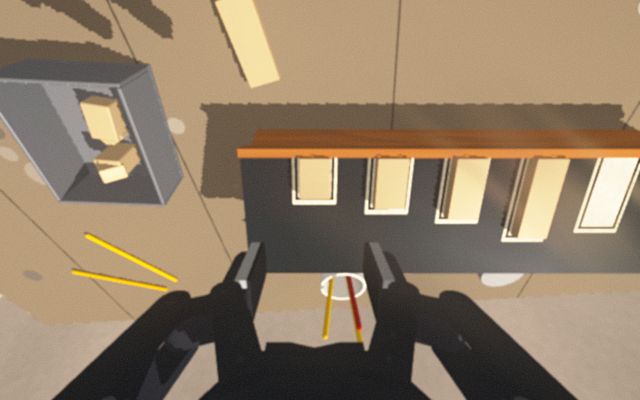

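>>> {"api": "apply_moves", "payload": {"translation": [[0.035,-0.02,0.01],[0.07,-0.042,0.04],[0.1059,-0.0631,0.08],[0.1059,-0.0631,0.1125],[0.118,-0.0631,0.15],[0.1313,-0.0632,0.181],[0.1313,-0.0632,0.181],[0.1313,-0.0632,0.181]], "twist": [[-0.012,0.09,-0.07],[-0.025,0.18,-0.14],[-0.037,0.27,-0.21],[-0.0485,0.3491,-0.2751],[-0.0485,0.3491,-0.2751],[-0.0485,0.3491,-0.2751],[-0.0485,0.3491,-0.2751],[-0.0485,0.3491,-0.2751]], "jaw": [0.055,0.055,0.055,0.055,0.055,0.055,0.055,0.055]}}

```text
t: 44.6
ee_pos: [0.4562, -0.1975, 0.0248]
ee_rot: [-0.002, -0.084, 0.996, 0.001]
ft_force: [0.3, -0.2, 0.4]
gripper_width: 0.0551
```

```bash
python3 - <<'E'
from seg import *
s=arm.read_state(); print(s["ee_pos"],s["dq"].round(3),move((.4573,-.198,.0255),toolR(189.4)))
im,c=snap("wrist","w24.png")
cv2.imwrite("pics/w24z.png",im[60:360,160:480,::-1])
E
```

```text
[ 0.45624028 -0.19745117  0.02484083] [ 0.    -0.032 -0.006 -0.    -0.002  0.001] (array([-0.001 , -0.0007, -0.0007]), array([ 0.0026, -0.0042,  0.0037]))
```

View pics/w24z.png

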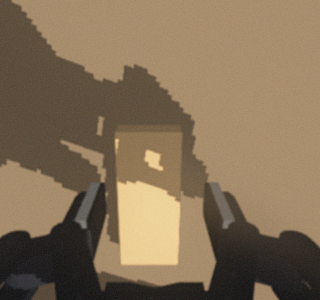

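>>> {"api": "apply_moves", "payload": {"translation": [[-0.001,-0.0007,-0.0007],[-0.001,-0.0007,-0.0007],[-0.001,-0.0007,-0.0007],[-0.001,-0.0007,-0.0007],[-0.001,-0.0007,-0.0007]], "twist": [[0.0026,-0.004,0.0037],[0.0026,-0.004,0.0037],[0.0026,-0.004,0.0037],[0.0026,-0.004,0.0037],[0.0026,-0.004,0.0037]], "jaw": [0.055,0.02,0.02,0.02,0.02], "force": 40}}

```text
t: 45.28
ee_pos: [0.4585, -0.1986, 0.0271]
ee_rot: [0.002, -0.082, 0.997, -0.001]
ft_force: [-1.5, 0.9, 7.6]
gripper_width: 0.0327
```

```bash
python3 - <<'E'
from seg import *
s=fb(); print(s["ee_pos"]); 
print(move(b2w((.041+.006,.170-.0008,.12))[0],R_board((-1,0))))
E
```

```text
b [[-105.3 -230.3    1.3]] F board [1.1 0.7 7.7] w 0.0327 t 45.275
[ 0.45851256 -0.19859007  0.02707734]
(array([-0.2076,  0.3563, -0.164 ]), array([ 0.0464, -0.3446,  0.2728]))
```

>>> {"api": "apply_moves", "payload": {"translation": [[0,0,-0.06],[0,0,-0.12],[-0.025,0.045,-0.16],[-0.055,0.094,-0.17],[-0.085,0.146,-0.17],[-0.115,0.198,-0.17],[-0.146,0.25,-0.17],[-0.177,0.304,-0.17],[-0.2076,0.3563,-0.164],[-0.2076,0.3563,-0.164]], "twist": [[0,0,0],[0,0,0],[0.008,-0.06,0.046],[0.016,-0.12,0.092],[0.024,-0.18,0.14],[0.032,-0.24,0.19],[0.04,-0.3,0.235],[0.0464,-0.3446,0.2728],[0.0464,-0.3446,0.2728],[0.0464,-0.3446,0.2728]], "jaw": [0.02,0.02,0.02,0.02,0.02,0.02,0.02,0.02,0.02,0.02]}}

```text
t: 46.52
ee_pos: [0.6052, 0.1914, 0.19]
ee_rot: [0.174, 0.053, 0.983, -0.008]
ft_force: [-0.1, -0.5, -1.4]
gripper_width: 0.0329
```

>>> {"api": "apply_moves", "payload": {"translation": [[0,0,0],[0,0,0]], "twist": [[0,0,0],[0,0,0]], "jaw": [0.02,0.02]}}

```text
t: 46.78
ee_pos: [0.6037, 0.1859, 0.1897]
ee_rot: [0.173, 0.055, 0.983, -0.01]
ft_force: [0.0, 0.0, -0.9]
gripper_width: 0.0326
```

```bash
python3 - <<'E'
from seg import *
s=fb(); print(s["dq"].round(3),move(b2w((.041+.006,.1692,.03))[0],R_board((-1,0))))
im,c=snap("wrist","w25.png"); held("w25.png",82); lines("w25.png",(8,25))
E
```

```text
b [[ 45.9 167.9 119.2]] F board [-0.3  0.  -0.9] w 0.0326 t 46.775
[-0.007 -0.003 -0.003  0.001 -0.002  0.002] (array([-0.0013,  0.0013,  0.0892]), array([-0.0004, -0.0023, -0.0013]))
held row 240 [[14.1, -38.3], [14.1, 18.2]]
held row 260 [[2.0, -15.5], [2.0, 17.5]]
held row 280 [[-10.8, -15.4], [-10.8, 18.0]]
held row 300 [[-24.3, -15.3], [-24.3, 20.1]]
8 [195.3, 191.7, 189.3, 150.3, 148.0, 144.3, 111.0, 107.3, 105.0, 101.3, 62.7, 61.7, 27.3, 23.3, 20.7, -26.0, -57.0, -61.0, -63.7, -102.3]
25 [195.3, 191.7, 189.3, 150.7, 148.3, 144.3, 111.3, 107.3, 105.0, 99.3, 95.3, 84.3, 70.0, 61.7, 27.3, 23.3, 20.7, -26.0, -57.0, -61.0, -63.7, -108.7]
```

View pics/w25.png

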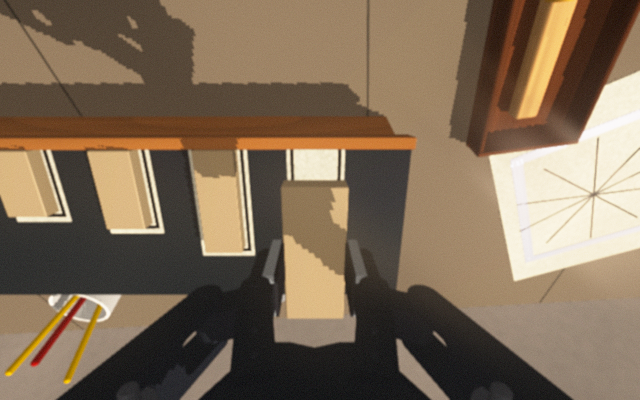

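>>> {"api": "apply_moves", "payload": {"translation": [[-0.001,0.001,0.04],[-0.001,0.0011,0.075],[-0.001,0.0011,0.0885],[-0.001,0.0011,0.0885],[0.002,0.0011,0.0885],[0.004,0.0011,0.0885],[0.0055,0.0011,0.0885],[0.0055,0.0011,0.0885]], "twist": [[0,-0.002,-0.001],[0,-0.002,-0.001],[0,-0.002,-0.001],[0,-0.002,-0.001],[0,-0.002,-0.001],[0,-0.002,-0.001],[0,-0.002,-0.001],[0,-0.002,-0.001]], "jaw": [0.02,0.02,0.02,0.02,0.02,0.02,0.02,0.02]}}

```text
t: 47.82
ee_pos: [0.6311, 0.1858, 0.1067]
ee_rot: [0.176, 0.054, 0.983, -0.009]
ft_force: [4.7, -4.0, 1.6]
gripper_width: 0.0328
```

```bash
python3 - <<'E'
from seg import *
fb()
E
```

```text
b [[ 43.  170.8  31.9]] F board [ 5.4 -3.5 -0.2] w 0.0328 t 47.825
```

>>> {"api": "apply_moves", "payload": {"translation": [[-0.0015,0,0],[-0.0015,-0.0016,0],[-0.0015,-0.0016,0.002],[-0.0012,-0.0016,0.0035],[-0.0008,-0.0016,0.0035]], "twist": [[0,0,0],[0,0,0],[0,0,0],[0,0,0],[0,0,0]], "jaw": [0.02,0.02,0.02,0.02,0.02]}}

```text
t: 48.45
ee_pos: [0.6325, 0.1841, 0.1025]
ee_rot: [0.175, 0.054, 0.983, -0.009]
ft_force: [6.2, -1.4, 5.6]
gripper_width: 0.0326
```

```bash
python3 - <<'E'
from seg import *
fb()
E
```

```text
b [[ 43.1 169.3  27.4]] F board [ 7.8 -0.7  3.1] w 0.0326 t 48.45
```

>>> {"api": "apply_moves", "payload": {"translation": [[-0.0005,-0.0003,0.001],[-0.0005,-0.0003,0.001],[-0.0005,-0.0003,0.001],[-0.0005,-0.0003,0.001],[-0.0005,-0.0003,0.001],[-0.0005,0,-0.03],[-0.0005,0,-0.09],[-0.0005,0,-0.155],[-0.0005,0,-0.155]], "twist": [[0,0,0],[0,0,0],[0,0,0],[0,0,0],[0,0,0],[0,0,0],[0,0,0],[0,0,0],[0,0,0]], "jaw": [0.02,0.02,0.05,0.05,0.05,0.055,0.055,0.055,0.055]}}

```text
t: 49.58
ee_pos: [0.5796, 0.1906, 0.2523]
ee_rot: [0.177, 0.054, 0.983, -0.008]
ft_force: [-0.2, -0.4, -0.5]
gripper_width: 0.0554
```

```bash
python3 - <<'E'
from seg import *
fb(); im,c=view_rect("w26.png"); chk("w26.png",170,82); 
E
```

```text
b [[ 44.4 169.9 186.3]] F board [-0.3 -0.4 -0.4] w 0.0554 t 49.575
slip top centre y 170.58 x 42.42 dims [78.5 36.5] 90.0
```

View pics/z_w26.png

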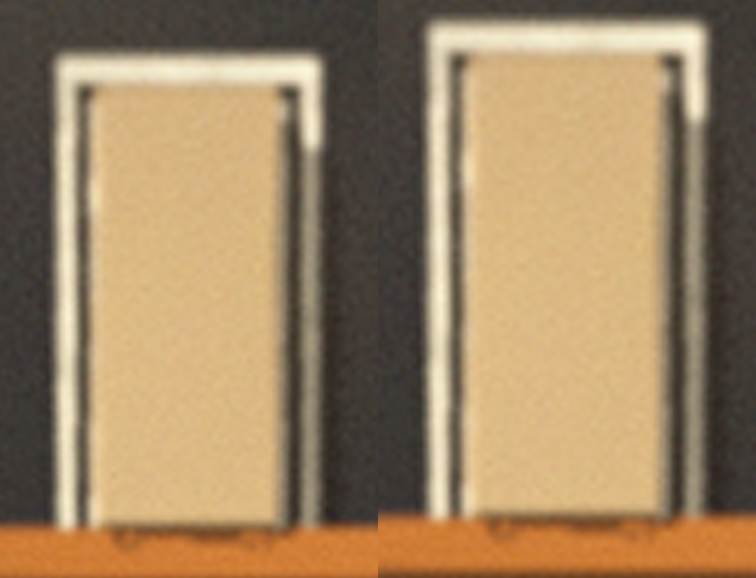

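View pics/w26.png

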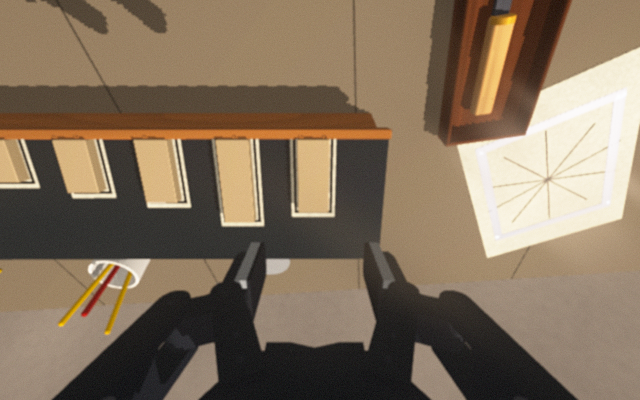

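```bash
python3 - <<'E'
from seg import *
print(move(b2w((.035,-.04,.19))[0],R_board((-1,0))))
E
```

```text
(array([ 0.0083, -0.2093, -0.0061]), array([0.0026, 0.0042, 0.0005]))
```

>>> {"api": "apply_moves", "payload": {"translation": [[0.002,-0.05,-0.004],[0.004,-0.1,-0.006],[0.006,-0.15,-0.006],[0.008,-0.19,-0.006],[0.008,-0.209,-0.006],[0.008,-0.209,-0.006],[0.008,-0.209,-0.006]], "twist": [[0,0,0],[0,0,0],[0,0,0],[0,0,0],[0,0,0],[0,0,0],[0,0,0]], "jaw": [0.055,0.055,0.055,0.055,0.055,0.055,0.055]}}

```text
t: 50.5
ee_pos: [0.5459, -0.0168, 0.2492]
ee_rot: [0.173, 0.054, 0.983, -0.01]
ft_force: [0.6, 0.1, -0.2]
gripper_width: 0.0551
```

```bash
python3 - <<'E'
from seg import *
fb(); im,c=view_rect("w27.png")
r=rect(im,c,.014,6); p=r[int(70*6):int(170*6),int((255-25)*6):int((255+110)*6)]
cv2.imwrite("pics/c27.png",p[:,:,::-1][:, :800])
s=arm.camera("scene"); cv2.imwrite("pics/s27.png",s[:,:,::-1])
E
```

```text
b [[ 33.5 -40.  187.1]] F board [ 0.5  0.2 -0.3] w 0.0551 t 50.5
```

View pics/c27.png

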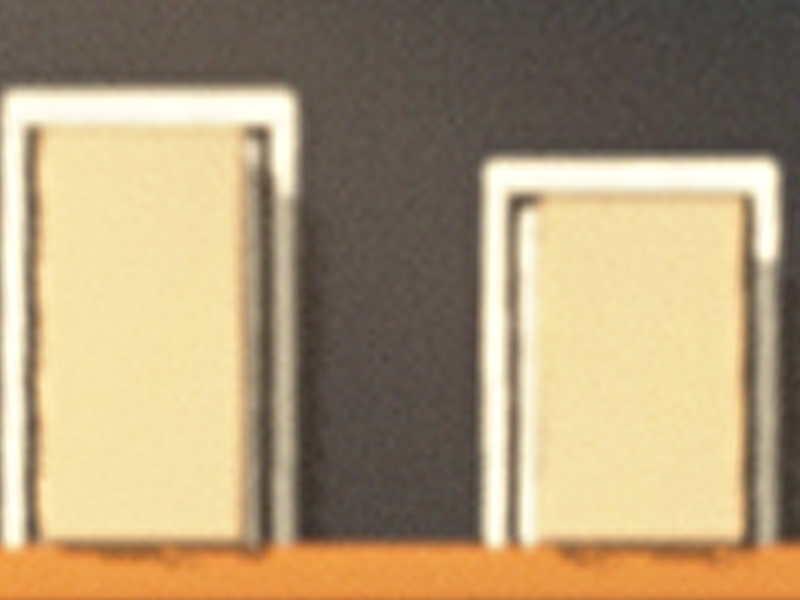

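View pics/s27.png

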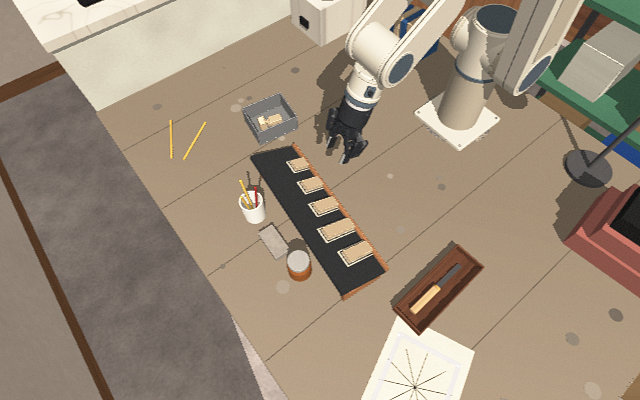

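View pics/w27.png

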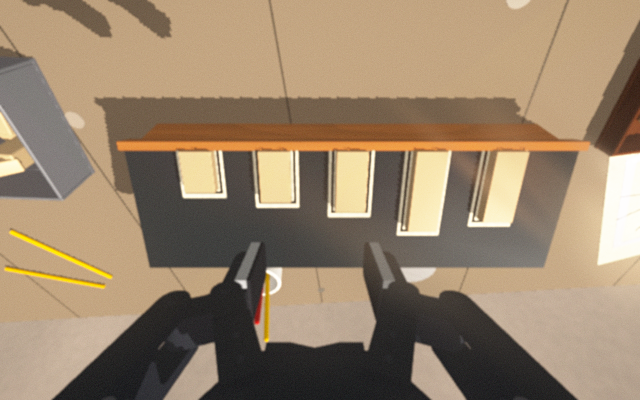

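```bash
python3 - <<'E'
from seg import *
print(arm.job_done()); print(arm.read_state()["t"])
E
```

```text
the job is handed in; nothing more can be done
None
the job is handed in; nothing more can be done
```

The board is cleared, all five slips are laid in their outlines, and I handed the job in at about t = 50.6 s of the 208 s allowed.

**What I did:** I put the file in the tool tray on the left and both waste lumps in the scrap bin on the right. Then I placed the slips in the order 70, 58, 94, 46 and 82 mm. Each went in the outline of its own length, pushed gently against the ledge at about 5 to 9 N and pressed flat. I never touched the jar, the pencil pot or the whetstone.

**Mends:** The 70 mm and 94 mm slips first landed about 2 mm to the left in their outlines. I gripped each again and shifted it.

**Last checks:**
- **Position:** The final wrist picture shows all five slips inside their outlines with their lower ends at the ledge. Sideways offsets measure within about 1 mm, and the outlines allow 2 mm each side.
- **Tray and bin:** The final scene picture shows the file in the tray, the lumps in the bin and the bench clear of slips.
- **Clearance:** The gripper ended about 19 cm off the slate, touching nothing.

**Checks that disagreed:** Pictures from different spots gave offsets up to about 0.9 mm apart. For the 58 mm slip, one view gave -0.95 mm and the last gave about 0. Gripped slips also sat 1 to 1.7 mm to one side of the reported tool centre, and I allowed for that when placing them.

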